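Empty the cap tray into the wash tub and close it

ROBOT

A 6-joint arm with a two-finger parallel gripper is mounted at the origin on the work surface. World frame = base frame: x ahead of the robot, y to its left, z up, the work surface at z = 0. Lengths are in mm, angles in degrees, forces in N, time in s.
With the tool pointing down it reaches from about 350 to 850 mm from the base axis. Payload 8.1 kg.
Tool frame: the origin (TCP) lies on the centre line of the jaws, within the pads' length; the fingertips stand 14 mm ahead of it and the grasp point (between the pads) lies 5 mm behind it; z points along the fingers, y is the line along which they close (so a half turn about z gives the same grasp; the last joint's range is limited). The gripper opens to 85 mm and grips with 20 to 120 N. Pads are 22 mm wide; open, the fingers measure 114 mm over their backs; the gripper's body (76 mm by 85 mm) begins 54 mm behind the grasp point. The pads swing forward as they close: fully open they stand 13 mm farther back than shut.
Start: joints at [68.446, 7.471, 85.268, -0, 87.261, -4.893], TCP at [172.009, 574.82, 245.292] pointing down, gripper open.
Joint ranges: [-169.43, 169.43], [-51.17, 129.36], [1.28, 143.12], [-76.62, 256.62], [0, 156.53], [-152.29, 152.29]. Speed limits (degrees/s): [136.94, 136.94, 159.86, 180, 180, 180].

INTERFACE

Orientations are given as [roll, pitch, yaw] about the fixed x, y, z axes, in that order (R = Rz(yaw) Ry(pitch) Rx(roll)).
In Python, from bench import sense, snapshot, camera_info, hand_in gives the robot as it stands. The module is installed in compiled form; this text tells all that it offers.
- The arm moves only by the tool apply_moves, never from a script. Its argument "deltas" is a list of rows, each a list of 7 numbers: the shift along the tool's x, y, z scaled (see below), then the turn, a rotation vector about the tool's x, y, z scaled (see below), then the opening, from 0 (shut) to 1 (fully open). In form: [[dx, dy, dz, ax, ay, az, claw], ...]. A call has 1 to 8 rows; each row shifts and turns the commanded pose from where the row before left it, along the tool's axes as they then stand; what a row does not reach is not made up. The controller multiplies each number of a shift by 0.03 m and each number of a turn by 0.08 rad. A row lasts 1/8 s, in which the tool goes at most 62.5 mm and 10.7 degrees, less where a joint would pass 70% of its speed; a pose out of reach is approached as far as the arm can. A call with a number of a shift or a turn outside -1 to 1 is refused whole. A call with a gripper value outside its range is refused whole. The fingers move at their own pace and stop on an object; "grip_force" is the grip in N (left out, the last holds). Time passes only in rows, so rows that do not move let the fingers close. It gives the time, the measured TCP pose, the force, the opening and the grip force at its end, in the units of the state.
- sense(): the state, without advancing time (a new reading comes with each control period).
- snapshot(name): name is "side" or "top" or "wrist"; returns the picture (384x512x3 uint8, red, green, blue); there is no depth.
- camera_info(name): a dict with "vertical_fov" (degrees; the focal length in pixels is half the picture's height over the tangent of half this angle, whatever the lens; pixels are square), "cx", "cy" (the principal point, pixels), "origin" and "rotation" of the camera in the world; the wrist camera has in their place "tool_from_camera" (4x4, takes a point from camera to tool coordinates, whose origin is the TCP and whose axes are the flange's). Camera axes: x right, y up, looking along -z (the intrinsics and any distortion apply to the point x, -y, -z); pixel columns grow to the right and rows downward; lengths in mm; the calibration is good to about 2 mm. A picture is of the moment at which its call begins: read the wrist's pose just before it. camera_info takes no time and is no camera call.
- hand_in(): hands the job in; it is judged then, once.
The state is a dict: "time": time; "joint_pos": joint angles; "qd": joint speeds; "joint_efforts": joint torques, N m; "tool_pos": TCP position; "tcp_rot": TCP orientation; "ft_force": force on the tool from outside, world axes, zero at the start; "wrist_torque": the same for the moment, N m; "finger_gap": finger opening in mm; "grip_force": force on a finger pad.
Only numpy, scipy, OpenCV 4.12 (cv2) and the standard library are available. Lean on these libraries where they do the work, as an engineer would, in place of code of your own. Each camera call takes 0.05 s, during which the arm holds its last target. There are 200 camera calls.

TASK

Collect the used bottle caps for washing: tip the steel tray's caps into the yellow tub and stand the empty tray back on its rubber mat, and put every loose blue cap lying on the bench into the tub too. When all the caps are in, put the red lid on the tub and press it down firmly so that it sits level and fully home, then let go. Do not shove or knock over the small amber jar.

Things in the scene. Friction and masses are not known exactly. Their poses are not given: they have to be found in the camera images.
- tub: Mustard-yellow round open tub, fixed to the bench: 85 mm high, outside diameter 180 mm at the foot and 200 mm at the rim, wall 6 mm (mouth 188 mm wide inside), floor 5 mm. Origin: centre of its underside, on the bench; z up.
- mat: Thin black rubber mat, 210 x 150 x 3 mm, fixed to the bench: the tray's place. Origin: centre of its underside; x along the 210 mm side.
- tray: Steel scoop tray, 190 (x) x 130 mm (y), 0.4 kg, on the mat, with 3 to 6 caps in it. Origin: centre of its underside. Floor 4 mm; rear wall (x = +95) and side walls 45 mm high, 4 mm thick. No wall at the -x end: from x = -35 the floor ramps up 20 degrees to the pouring edge at x = -95, 25 mm high. The caps slide out when it is tipped that end down 45 degrees or more. Bridge handle: see tray_bar.
- tray_bar (a point): Centre of the tray's handle, a black bar across the tray along its y, at x = +10 mm, z = +87 mm from the tray's origin: 12 mm thick (x), 24 mm high (z 75 to 99), 122 mm long, on two side posts. Axes as the tray's.
- lid: Dark red round lid of the tub, 0.25 kg, lying right way up on the bench. Disc 208 mm across, 6 mm thick, underside at z = 8 mm; below it a plug 172 mm across, 8 mm deep, that drops into the tub's mouth; on top an upright black grip 70 (x) x 14 mm (y), from z = 14 to 46 mm. Origin: centre of the plug's underside. Fully home, its origin is 77 mm above the tub's.
- cap1: Blue screw cap of a reagent bottle, 36 mm in diameter, 22 mm high, 18 g; at the start in the tray (may be absent). Origin: its centre; z is its axis.
- cap2: Blue screw cap of a reagent bottle, 36 mm in diameter, 22 mm high, 18 g; at the start in the tray (may be absent). Origin: its centre; z is its axis.
- cap3: Blue screw cap of a reagent bottle, 36 mm in diameter, 22 mm high, 18 g; at the start in the tray (may be absent). Origin: its centre; z is its axis.
- cap4: Blue screw cap of a reagent bottle, 36 mm in diameter, 22 mm high, 18 g; at the start in the tray (may be absent). Origin: its centre; z is its axis.
- cap5: Blue screw cap of a reagent bottle, 36 mm in diameter, 22 mm high, 18 g; at the start in the tray (may be absent). Origin: its centre; z is its axis.
- cap6: Blue screw cap of a reagent bottle, 36 mm in diameter, 22 mm high, 18 g; at the start in the tray (may be absent). Origin: its centre; z is its axis.
- cap7: Blue screw cap of a reagent bottle, 36 mm in diameter, 22 mm high, 18 g; at the start lying flat on the bench (may be absent). Origin: its centre; z is its axis.
- cap8: Blue screw cap of a reagent bottle, 36 mm in diameter, 22 mm high, 18 g; at the start lying flat on the bench (may be absent). Origin: its centre; z is its axis.
- cap9: Blue screw cap of a reagent bottle, 36 mm in diameter, 22 mm high, 18 g; at the start lying flat on the bench (may be absent). Origin: its centre; z is its axis.
- cap10: Blue screw cap of a reagent bottle, 36 mm in diameter, 22 mm high, 18 g; at the start lying flat on the bench (may be absent). Origin: its centre; z is its axis.
- jar: Bystander: small amber glass jar, 52 mm in diameter, 70 mm high, standing among the stray caps. Origin: centre of its underside.
There are look-alikes about, which are no part of the job. What is shaped like the cap9 but green or white is not meant.

How it is judged:
By the outcome, as a careful person would: the job done as asked, in the order asked, and still so for the second after the job is handed in, with the robot touching nothing.
Of cap1, cap2, cap3, cap4, cap5, cap6 only 3 to 6 are there at a start; the rules pass over those that are not, and their reading is None.
Of cap7, cap8, cap9, cap10 only 3 to 4 are there at a start; the rules pass over those that are not, and their reading is None.
At some moment in a run one of cap7, cap8, cap9, cap10, lid may be knocked a few centimetres aside while the robot is not near it.
It also fails if it takes over 208 s, if anything falls off the work surface, if the arm or the gripper's body presses on something with over 40 N, if the wrist force passes 120 N, or if a joint passes its speed limit or range.

## Working session

There is one attempt and no reset: what is moved stays moved. The work goes in short steps, Python scripts to look and compute and a tool call to move; the robot and the scene stay as the last step left them, time stands still between calls to the robot, and variables do not carry over. Pictures are saved under pics/ and viewed, at most 14 in all, crops included, and the job is handed in when it is done.

Besides the shell and the picture viewer there is one more tool, called after ">>>" by a JSON object that holds its "name" and its "arguments", one argument or row to a line. apply_moves: Moves the arm, as the interface text tells. Its arguments: {"type":"object","properties":{"deltas":{"type":"array"},"grip_force":{"type":"number"}},"required":["deltas"]}

```bash
mkdir -p pics; python3 - <<'E'
from bench import *
import cv2,numpy as np
ims={n:snapshot(n) for n in("top","side","wrist")}
for n in("top","side","wrist"):
    cv2.imwrite(f"pics/{n}0.png",cv2.cvtColor(ims[n],cv2.COLOR_RGB2BGR))
    i=camera_info(n);print(n,{k:(np.round(v,3).tolist() if not isinstance(v,str) else v) for k,v in i.items()})
print(sense())
E
```

```text
top {'vertical_fov': 56.408, 'cx': 252.57, 'cy': 190.604, 'origin': [433.101, 12.744, 974.69], 'rotation': [7.648, -1.103, -89.795]}
side {'vertical_fov': 53.94, 'cx': 257.782, 'cy': 190.581, 'origin': [304.104, -719.785, 583.732], 'rotation': [57.653, 1.157, -21.307]}
wrist {'vertical_fov': 63.846, 'cx': 257.649, 'cy': 191.527, 'tool_from_camera': [[0.0, 0.951, 0.309, 79.939], [1.0, -0.0, 0.0, 0.351], [0.0, 0.309, -0.951, -128.123], [0.0, 0.0, 0.0, 1.0]]}
{'time': 0.15, 'joint_pos': array([ 6.84456175e+01,  7.50442771e+00,  8.53142180e+01, -2.74375065e-04,
        8.72608769e+01, -4.89506492e+00]), 'qd': array([-0.05233663, -0.07843782, -0.13538167, -0.05404968,  0.05286061,
        0.00497232]), 'joint_efforts': array([ 1.91015912e-03, -5.70065653e+01, -5.01156127e+01, -1.18391258e-04,
        9.50045593e-03,  6.39289667e-06]), 'tool_pos': array([171.86463955, 574.45138103, 244.50009829]), 'tcp_rot': array([-1.79920744e+02, -6.51270594e-03,  1.63340691e+02]), 'ft_force': array([0.13966808, 0.77227249, 0.15239349]), 'wrist_torque': array([ 1.14075559e-02,  4.66112374e-05, -1.04717957e-02]), 'grip_force': 0.0, 'finger_gap': 85.59687058760548}
```

View pics/top0.png

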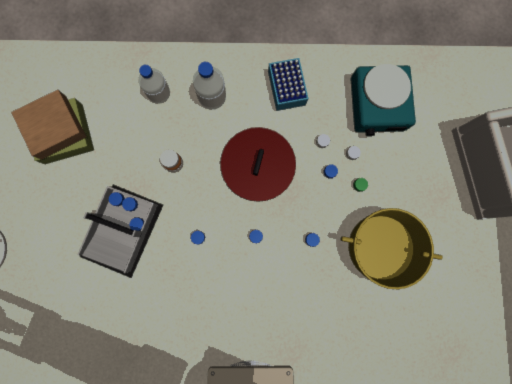

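View pics/side0.png

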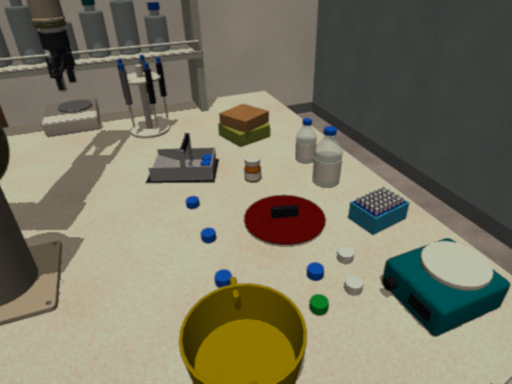

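The top view shows:
- **Loose blue caps:** (331,171), (198,237), (256,236) and (313,240).
- **Look-alikes:** white caps at (323,140) and (353,153), a green cap at (361,184), and bottles with blue tops at (147,72) and (206,70).
- **Other objects:** tray at (122,230) with at least 3 caps, lid at (258,163), tub at (391,248), and the jar at (170,160), whose amber shows in the side view.

Next I'll measure these and take a close crop.

```bash
cat > h.py <<'E'
import numpy as np,cv2
from scipy.spatial.transform import Rotation as R
from bench import *
def cam(n):
    i=camera_info(n);f=192/np.tan(np.radians(i["vertical_fov"]/2))
    if n=="wrist":
        s=sense();T=np.array(i["tool_from_camera"]);Rt=R.from_euler("xyz",s["tcp_rot"],degrees=True).as_matrix()
        return f,i["cx"],i["cy"],Rt@T[:3,3]+s["tool_pos"],Rt@T[:3,:3]
    return f,i["cx"],i["cy"],np.array(i["origin"]),R.from_euler("xyz",i["rotation"],degrees=True).as_matrix()
def p2w(c,u,v,z):
    f,cx,cy,o,M=c;d=M@np.array([(u-cx)/f,-(v-cy)/f,-1]);return o+d*(z-o[2])/d[2]
def w2p(c,p):
    f,cx,cy,o,M=c;q=M.T@(np.array(p)-o);return np.array([cx+f*q[0]/-q[2],cy-f*q[1]/-q[2]])
def snap(n,f=None):
    c=cam(n);im=snapshot(n)
    if f:cv2.imwrite("pics/"+f,cv2.cvtColor(im,cv2.COLOR_RGB2BGR))
    return c,im
def blobs(im,lo,hi,mn=20):
    h=cv2.cvtColor(im,cv2.COLOR_RGB2HSV);m=cv2.inRange(h,np.array(lo),np.array(hi))
    n,l,st,ce=cv2.connectedComponentsWithStats(m)
    return [(ce[k].round(1),st[k].tolist()) for k in range(1,n) if st[k][4]>=mn],l
BLUE=((105,150,60),(128,255,255));RED=((0,150,30),(8,255,255));YEL=((18,150,60),(32,255,255))
def pose(s=None):
    s=s or sense();return s["tool_pos"],R.from_euler("xyz",s["tcp_rot"],degrees=True)
def go(target,rpy):
    "units needed, split: world shift in tool axes /30mm, rotvec /0.08 (rotation first frame)"
    p,r=pose();g=R.from_euler("xyz",rpy,degrees=True)
    d=r.inv().apply(np.array(target)-p)/30;w=(r.inv()*g).as_rotvec()/.08
    print("shift",d.round(2),"turn",w.round(2))
E
python3 - <<'E'
from h import *
c,im=snap("top")
for n,col,z,mn in(("blue",BLUE,20,20),("red",RED,14,500),("yel",YEL,85,500)):
    for ce,st in blobs(im,*col,mn)[0]:print(n,ce,st,p2w(c,*ce,z).round(1))
h,l=blobs(im,*YEL,500)
for k,z in((RED,14),):
    m=cv2.inRange(cv2.cvtColor(im,cv2.COLOR_RGB2HSV),np.array(k[0]),np.array(k[1]))
    cs=max(cv2.findContours(m,0,2)[0],key=cv2.contourArea)
    P=np.array([p2w(c,*q[0],z)[:2] for q in cs],np.float32);print("circle",cv2.minEnclosingCircle(P))
a=cv2.resize(im[170:290,60:190],None,fx=4,fy=4,interpolation=2);b=cv2.resize(im[120:290,215:440],None,fx=3,fy=3,interpolation=2)[:480]
b=cv2.resize(im[200:295,335:445],None,fx=2.5,fy=2.5,interpolation=2);d=cv2.resize(im[145:180,235:280],None,fx=5,fy=5)
W=np.zeros((480,800,3),np.uint8);W[:480,:520]=a[:480,:520];W[:237,522:797]=b[:237,:275];W[240:415,522:747]=d
cv2.imwrite("pics/crop1.png",W[:,:,::-1])
c,im=snap("side");cv2.imwrite("pics/crop2.png",cv2.resize(im[125:190,135:270],None,fx=5,fy=5,interpolation=2)[:,:,::-1])
E
```

```text
blue [205.3  69.1] [199, 62, 14, 14, 152] [905.3 129.   20. ]
blue [145.3  70.7] [140, 65, 12, 12, 105] [898.3 296.5  20. ]
blue [276.8  89.6] [275, 83, 5, 14, 20] [847.2 -72.   20. ]
blue [292.3  97.9] [279, 94, 27, 8, 79] [ 823.4 -115.3   20. ]
blue [330.4 170.9] [325, 165, 12, 13, 122] [ 616.8 -216.9   20. ]
blue [122.4 201.2] [109, 193, 28, 18, 292] [530.8 341.2  20. ]
blue [136.1 223.6] [130, 218, 13, 12, 127] [471.5 302.2  20. ]
blue [197.4 237.1] [191, 231, 13, 13, 129] [436.8 139.9  20. ]
blue [255.4 236. ] [250, 230, 12, 13, 115] [440.2 -13.1  20. ]
blue [311.9 239.4] [306, 234, 13, 12, 126] [ 431.8 -163.    20. ]
red [257.6 163.9] [221, 128, 74, 73, 4048] [636.  -18.8  14. ]
yel [389.2 242.3] [342, 210, 100, 78, 2090] [ 425.5 -343.1   85. ]
circle ((637.0831298828125, -19.405553817749023), 101.25274658203125)
```

View pics/crop1.png

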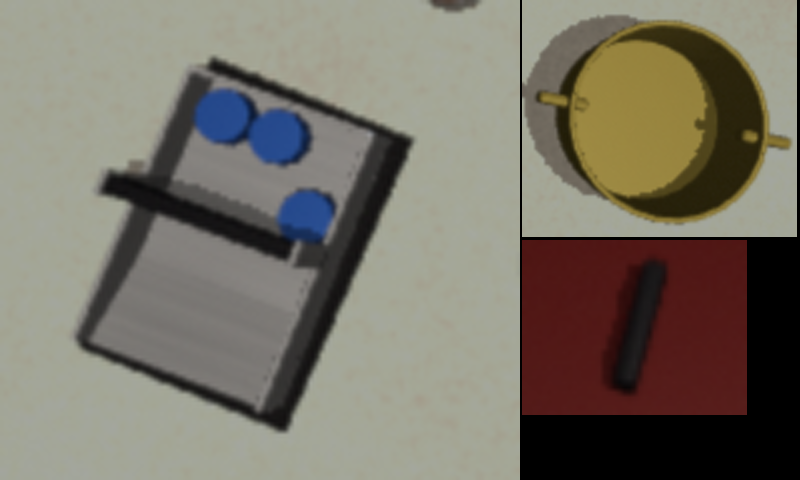

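View pics/crop2.png

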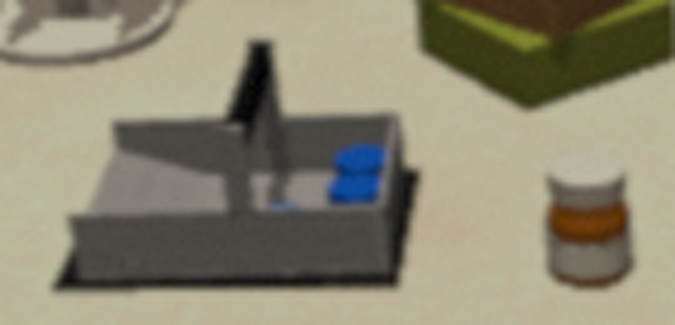

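Poses look plain: the tray opens towards the robot (lower left) and holds 3 caps. The tub's rim centre is near (394.6,248.8), and the lid grip lies at (258,163). Now I'll work out the tray and tub poses.

```bash
python3 - <<'E'
from h import *
c=cam("top")
ks=[(163,205),(131.2,277.5),(113,185.5)]
P=[p2w(c,*k,3)[:2] for k in ks]
for p in P:print(p.round(1))
e=P[0]-P[1];print("mat yaw",np.degrees(np.arctan2(e[1],e[0])),np.linalg.norm(e));e=P[2]-P[0];print(np.degrees(np.arctan2(e[1],e[0]))-90,np.linalg.norm(e))
print("mat c",(P[2]+P[1])/2)
a,b=p2w(c,86.2,215.5,102),p2w(c,133,232.5,102);print("bar",a,b,(a+b)/2,np.linalg.norm(a-b),np.degrees(np.arctan2(*(a-b)[[1,0]]))-90)
print("tub",p2w(c,394.6,248.8,85))
for u,v in((541,97),(790,142)):print("lug",p2w(c,(u-522)/2.5+335,v/2.5+200,80))
a,b=p2w(c,235+(655-522)/5,145+(265-240)/5,46),p2w(c,235+(625-522)/5,145+(385-240)/5,46);print("grip",a,b,np.degrees(np.arctan2(*(a-b)[[1,0]])))
# rim circle via edges: fit on the yellow/shadow edge of tub
im=snapshot("top");h=cv2.cvtColor(im,cv2.COLOR_RGB2HSV);m=cv2.inRange(h,np.array((18,130,25)),np.array((34,255,255)))
m=cv2.morphologyEx(m,cv2.MORPH_OPEN,np.ones((9,9)))
cs=max(cv2.findContours(m,0,2)[0],key=cv2.contourArea);Q=np.array([p2w(c,*q[0],85)[:2] for q in cs],np.float32);print(cv2.minEnclosingCircle(Q))
print("jar",p2w(c,169,158,70))
go([480,300,200],[180,0,67])
E
```

```text
[522.8 237.2]
[330.6 313.6]
[575.3 374.7]
mat yaw -21.676490479293467 206.8021764911976
-20.91931098801396 147.203144351599
mat c [452.97982067 344.17768415]
bar [487.21111999 398.07856508 102.        ] [446.86511904 283.78299624 102.        ] [467.03811952 340.93078066 102.        ] 121.20757752947168 -19.442882523569438
tub [ 409.60587786 -355.75951113   85.        ]
lug [ 433.65879719 -228.61277892   80.        ]
lug [ 390.19720875 -476.09796776   80.        ]
grip [666.988829   -28.32259382  46.        ] [602.07107598 -12.51857023  46.        ] -13.682321673402505
((412.7971496582031, -346.7723388671875), 104.0814208984375)
jar [637.8768378 210.8579359  70.       ]
shift [-12.46  -5.83   1.5 ] turn [-1.000e-02  1.000e-02  2.102e+01]
```

>>> {"name": "apply_moves", "arguments": {
  "deltas": [
    [0, 0, 0, 0, 0, 1, 1],
    [0, 0, 0, 0, 0, 1, 1],
    [0, 0, 0, 0, 0, 1, 1],
    [0, 0, 0, 0, 0, 1, 1],
    [0, 0, 0, 0, 0, 1, 1],
    [0, 0, 0, 0, 0, 1, 1],
    [0, 0, 0, 0, 0, 1, 1],
    [0, 0, 0, 0, 0, 1, 1]
  ]
}}

```text
time: 1.3
tool_pos: [172.0, 574.8, 245.2]
tcp_rot: [-180.0, 0.0, 126.5]
ft_force: [0.2, -1.2, 0.0]
finger_gap: 85.4
grip_force: 0.0
```

>>> {"name": "apply_moves", "arguments": {
  "deltas": [
    [0, 0, 0, 0, 0, 1, 1],
    [0, 0, 0, 0, 0, 1, 1],
    [0, 0, 0, 0, 0, 1, 1],
    [0, 0, 0, 0, 0, 1, 1],
    [0, 0, 0, 0, 0, 1, 1],
    [0, 0, 0, 0, 0, 1, 1],
    [0, 0, 0, 0, 0, 1, 1],
    [0, 0, 0, 0, 0, 1, 1]
  ]
}}

```text
time: 2.3
tool_pos: [172.0, 574.8, 245.2]
tcp_rot: [-180.0, 0.0, 89.8]
ft_force: [0.1, 0.5, 1.2]
finger_gap: 85.2
grip_force: 0.0
```

>>> {"name": "apply_moves", "arguments": {
  "deltas": [
    [0, 0, 0, 0, 0, 1, 1],
    [0, 0, 0, 0, 0, 1, 1],
    [0, 0, 0, 0, 0, 1, 1],
    [0, 0, 0, 0, 0, 1, 1],
    [0, 0, 0, 0, 0, 0.58, 1],
    [-0.316, 0.99, 0.124, 0, 0, 0, 1],
    [-0.316, 0.99, 0.124, 0, 0, 0, 1],
    [-0.316, 0.99, 0.124, 0, 0, 0, 1]
  ]
}}

```text
time: 3.3
tool_pos: [245.6, 515.7, 234.0]
tcp_rot: [180.0, 0.0, 69.0]
ft_force: [0.8, 0.4, -0.7]
finger_gap: 85.4
grip_force: 0.0
```

>>> {"name": "apply_moves", "arguments": {
  "deltas": [
    [-0.316, 0.99, 0.124, 0, 0, 0, 1],
    [-0.316, 0.99, 0.124, 0, 0, 0, 1],
    [-0.316, 0.99, 0.124, 0, 0, 0, 1],
    [-0.316, 0.99, 0.124, 0, 0, 0, 1],
    [-0.316, 0.99, 0.124, 0, 0, 0, 1],
    [-0.316, 0.99, 0.124, 0, 0, 0, 1],
    [-0.316, 0.99, 0.124, 0, 0, 0, 1],
    [-0.316, 0.99, 0.124, 0, 0, 0, 1]
  ]
}}

```text
time: 4.3
tool_pos: [440.4, 359.7, 204.3]
tcp_rot: [180.0, -0.0, 69.0]
ft_force: [0.4, -0.0, -0.2]
finger_gap: 85.6
grip_force: 0.0
```

>>> {"name": "apply_moves", "arguments": {
  "deltas": [
    [-0.316, 0.99, 0.124, 0, 0, 0, 1],
    [0, 0, 0, 0, 0, 0, 1],
    [0, 0, 0, 0, 0, 0, 1]
  ]
}}

```text
time: 4.68
tool_pos: [463.7, 341.1, 200.6]
tcp_rot: [-180.0, 0.0, 69.0]
ft_force: [-0.6, 0.4, 0.1]
finger_gap: 85.2
grip_force: 0.0
```

```bash
python3 - <<'E'
from h import *
print(sense()["tool_pos"],sense()["tcp_rot"])
c,im=snap("wrist","w1.png")
for y in(-61,61):
    r=R.from_euler("z",-21,degrees=True).apply([0,y,0]);print(w2p(c,r+[465,340.5,102]))
E
```

```text
[463.71042837 341.09141254 200.60328822] [-1.79971938e+02  1.53716187e-03  6.89822896e+01]
[260.11058765 267.19329519]
[260.52076133 118.5613524 ]
```

View pics/w1.png

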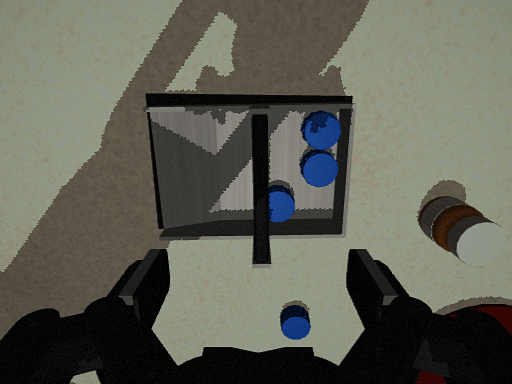

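The bar stands upright at column 261 (rows 112–265), within 2 mm of the prediction. I'll descend and grip.

>>> {"name": "apply_moves", "arguments": {
  "deltas": [
    [0, 0.04, 0.96, 0, 0, 0, 1],
    [0, 0, 0.96, 0, 0, 0, 1],
    [0, 0, 0.96, 0, 0, 0, 1],
    [0, 0, 0.96, 0, 0, 0, 1],
    [0, 0, 0, 0, 0, 0, 1],
    [0, 0, 0, 0, 0, 0, 0],
    [0, 0, 0, 0, 0, 0, 0],
    [0, 0, 0, 0, 0, 0, 0]
  ],
  "grip_force": 90
}}

```text
time: 5.72
tool_pos: [465.8, 341.0, 86.8]
tcp_rot: [179.9, -0.1, 69.0]
ft_force: [-0.5, 0.3, -0.8]
finger_gap: 31.8
grip_force: 0.0
```

>>> {"name": "apply_moves", "arguments": {
  "deltas": [
    [0, 0, 0, 0, 0, 0, 0],
    [0, 0, 0, 0, 0, 0, 0],
    [0, 0, 0, 0, 0, 0, 0],
    [0, 0, 0, 0, 0, 0, 0],
    [0, 0, 0, 0, 0, 0, 0]
  ]
}}

```text
time: 6.35
tool_pos: [465.6, 340.8, 86.3]
tcp_rot: [180.0, -0.1, 69.0]
ft_force: [-0.7, -0.9, 5.4]
finger_gap: 10.6
grip_force: 89.1
```

>>> {"name": "apply_moves", "arguments": {
  "deltas": [
    [0, 0, -0.2, 0, 0, 0, 0],
    [0, 0, -0.5, 0, 0, 0, 0],
    [0, 0, -0.9, 0, 0, 0, 0],
    [0, 0, -0.9, 0, 0, 0, 0],
    [0, 0, -0.9, 0, 0, 0, 0],
    [0, 0, -0.9, 0, 0, 0, 0],
    [0, 0, -0.9, 0, 0, 0, 0],
    [0, 0, 0, 0, 0, 0, 0]
  ]
}}

```text
time: 7.35
tool_pos: [466.4, 341.3, 244.8]
tcp_rot: [179.8, -0.2, 69.0]
ft_force: [0.1, -0.7, -4.4]
finger_gap: 10.5
grip_force: 87.9
```

```bash
python3 - <<'E'
from h import *
a=-41
go([410+62*np.cos(np.radians(a)),-354+62*np.sin(np.radians(a)),235],[180,0,90+a])
E
```

```text
shift [-23.02   8.49   0.26] turn [ 0.03 -0.06  4.36]
```

>>> {"name": "apply_moves", "arguments": {
  "deltas": [
    [-0.3, 0.11, 0, 0, 0, 0, 0],
    [-0.7, 0.26, 0, 0, 0, 0, 0],
    [-0.96, 0.354, 0, 0, 0, 0, 0],
    [-0.96, 0.354, 0, 0, 0, 0, 0],
    [-0.96, 0.354, 0, 0, 0, 0, 0],
    [-0.96, 0.354, 0, 0, 0, 0, 0],
    [-0.96, 0.354, 0, 0, 0, 0, 0],
    [-0.96, 0.354, 0, 0, 0, 0, 0]
  ]
}}

```text
time: 8.35
tool_pos: [461.2, 121.9, 240.1]
tcp_rot: [-179.9, 0.1, 69.0]
ft_force: [1.0, 0.6, -4.5]
finger_gap: 10.6
grip_force: 87.9
```

>>> {"name": "apply_moves", "arguments": {
  "deltas": [
    [-0.96, 0.354, 0, 0, 0, 0, 0],
    [-0.96, 0.354, 0, 0, 0, 0, 0],
    [-0.96, 0.354, 0, 0, 0, 0, 0],
    [-0.96, 0.354, 0, 0, 0, 0, 0],
    [-0.96, 0.354, 0, 0, 0, 0, 0],
    [-0.96, 0.354, 0, 0, 0, 0, 0],
    [-0.96, 0.354, 0, 0, 0, 0, 0],
    [-0.96, 0.354, 0, 0, 0, 0, 0]
  ]
}}

```text
time: 9.35
tool_pos: [457.3, -122.9, 240.1]
tcp_rot: [-179.9, 0.0, 69.0]
ft_force: [0.3, 0.3, -5.4]
finger_gap: 10.5
grip_force: 87.9
```

>>> {"name": "apply_moves", "arguments": {
  "deltas": [
    [-0.96, 0.354, 0, 0, 0, 0, 0],
    [-0.96, 0.354, 0, 0, 0, 0, 0],
    [-0.96, 0.354, 0, 0, 0, 0, 0],
    [-0.96, 0.354, 0, 0, 0, 0, 0],
    [-0.96, 0.354, 0, 0, 0, 0, 0],
    [-0.96, 0.354, 0, 0, 0, 0, 0],
    [-0.96, 0.354, 0, 0, 0, 0, 0],
    [-0.96, 0.354, 0, 0, 0, 0, 0]
  ]
}}

```text
time: 10.35
tool_pos: [453.7, -367.9, 240.0]
tcp_rot: [-179.9, -0.0, 69.0]
ft_force: [-0.1, 0.2, -4.9]
finger_gap: 10.5
grip_force: 87.9
```

>>> {"name": "apply_moves", "arguments": {
  "deltas": [
    [-0.9, 0.33, 0, 0, 0, 0, 0],
    [0, 0, 0.3, 0, 0, 1, 0],
    [0, 0, 0, 0, 0, 1, 0],
    [0, 0, 0, 0, 0, 1, 0],
    [0, 0, 0, 0, 0, 1, 0],
    [0, 0, 0, 0, 0, 0.36, 0],
    [0, 0, 0, 0, 0, 0, 0],
    [0, 0, 0, 0, 0, 0, 0]
  ]
}}

```text
time: 11.35
tool_pos: [455.0, -395.5, 232.2]
tcp_rot: [-180.0, 0.0, 49.1]
ft_force: [0.3, -0.3, -5.2]
finger_gap: 10.4
grip_force: 88.1
```

```bash
python3 - <<'E'
from h import *
c,im=snap("side");c,i2=snap("top")
s=sense();print(s["tool_pos"],s["tcp_rot"],s["joint_pos"].round(0))
cv2.imwrite("pics/pre.png",np.hstack([im[120:,50:450],i2[120:,112:]])[:,:,::-1])
E
```

```text
[ 455.32849912 -395.50968707  232.39056607] [-1.79995037e+02  1.76640791e-03  4.90611055e+01] [-46.   8.  86.  -0.  86.  -5.]
```

View pics/pre.png

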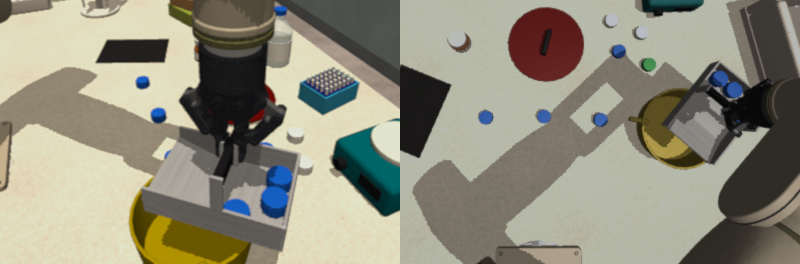

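The tray is over the tub with its 3 caps and the open end towards the robot. I'll tip it.

>>> {"name": "apply_moves", "arguments": {
  "deltas": [
    [0, 0, 0, -1, 0, 0, 0],
    [0, 0, 0, -1, 0, 0, 0],
    [0, 0, 0, -1, 0, 0, 0],
    [0, 0, 0, -1, 0, 0, 0],
    [0, 0, 0, -1, 0, 0, 0],
    [0, 0, 0, -1, 0, 0, 0],
    [0, 0, 0, -1, 0, 0, 0],
    [0, 0, 0, -0.8, 0, 0, 0]
  ]
}}

```text
time: 12.45
tool_pos: [455.0, -394.9, 231.9]
tcp_rot: [144.2, 0.0, 49.1]
ft_force: [0.7, 0.0, -3.9]
finger_gap: 10.4
grip_force: 88.3
```

>>> {"name": "apply_moves", "arguments": {
  "deltas": [
    [0, 0, 0, -0.8, 0, 0, 0],
    [0, 0, 0, -0.8, 0, 0, 0],
    [0, 0, 0, -0.8, 0, 0, 0],
    [0, 0, 0, -0.8, 0, 0, 0],
    [0, 0, 0, -0.8, 0, 0, 0],
    [0, 0, 0, -0.8, 0, 0, 0],
    [0, 0, 0, -0.8, 0, 0, 0],
    [0, 0, 0, 0, 0, 0, 0]
  ]
}}

```text
time: 13.45
tool_pos: [456.9, -396.8, 234.1]
tcp_rot: [118.6, 0.0, 49.0]
ft_force: [0.9, 0.6, -4.0]
finger_gap: 10.5
grip_force: 89.3
```

>>> {"name": "apply_moves", "arguments": {
  "deltas": [
    [0, 0, 0, 0, 0, 0, 0],
    [0, 0, 0, 0, 0, 0, 0],
    [0, 0, 0, 0, 0, 0, 0],
    [0, 0, 0, 0, 0, 0, 0],
    [0, 0, 0, 0, 0, 0, 0],
    [0, 0, 0, 0, 0, 0, 0]
  ]
}}

```text
time: 14.2
tool_pos: [456.6, -396.5, 232.9]
tcp_rot: [118.6, -0.0, 49.0]
ft_force: [0.1, -0.4, -4.3]
finger_gap: 10.3
grip_force: 89.3
```

```bash
python3 - <<'E'
from h import *
c,im=snap("side");c,i2=snap("top")
s=sense();print(s["tool_pos"],s["tcp_rot"],s["joint_pos"].round(0))
cv2.imwrite("pics/tip.png",np.hstack([im[120:,50:450],i2[120:,112:]])[:,:,::-1])
E
```

```text
[ 456.65147723 -396.51807269  232.91285859] [ 1.18642918e+02 -3.02626559e-04  4.90241606e+01] [-51. -37. 143.  34.  16. -38.]
```

View pics/tip.png

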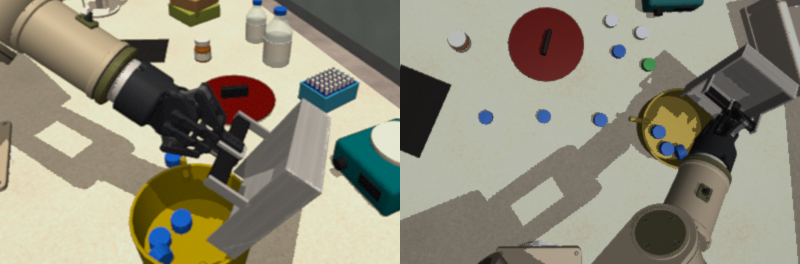

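All three tray caps are in the tub and the tray is empty. I'll level it and carry it back.

>>> {"name": "apply_moves", "arguments": {
  "deltas": [
    [0, 0, 0, 1, 0, 0, 0],
    [0, 0, 0, 1, 0, 0, 0],
    [0, 0, 0, 1, 0, 0, 0],
    [0, 0, 0, 1, 0, 0, 0],
    [0, 0, 0, 1, 0, 0, 0],
    [0, 0, 0, 1, 0, 0, 0],
    [0, 0, 0, 1, 0, 0, 0],
    [0, 0, 0, 1, 0, 0, 0]
  ]
}}

```text
time: 15.3
tool_pos: [456.9, -396.8, 233.3]
tcp_rot: [155.4, 0.0, 49.0]
ft_force: [1.0, 0.3, -4.3]
finger_gap: 10.7
grip_force: 89.0
```

>>> {"name": "apply_moves", "arguments": {
  "deltas": [
    [0, 0, 0, 1, 0, 0, 0],
    [0, 0, 0, 1, 0, 0, 0],
    [0, 0, 0, 1, 0, 0, 0],
    [0, 0, 0, 1, 0, 0, 0],
    [0, 0, 0, 1, 0, 0, 0],
    [0, 0, 0, 0.4, 0, 0, 0],
    [0, 0, 0, 0, 0, -1, 0],
    [0, 0, 0, 0, 0, -1, 0]
  ]
}}

```text
time: 16.3
tool_pos: [457.0, -396.8, 232.7]
tcp_rot: [180.0, -0.0, 58.3]
ft_force: [-0.7, -0.4, -3.9]
finger_gap: 10.9
grip_force: 88.8
```

>>> {"name": "apply_moves", "arguments": {
  "deltas": [
    [0, 0, 0, 0, 0, -1, 0],
    [0, 0, -0.3, 0, 0, -1, 0],
    [0, 0, 0, 0, 0, -0.36, 0],
    [0.9, -0.33, 0, 0, 0, 0, 0],
    [0.96, -0.354, 0, 0, 0, 0, 0],
    [0.96, -0.354, 0, 0, 0, 0, 0],
    [0.96, -0.354, 0, 0, 0, 0, 0],
    [0.96, -0.354, 0, 0, 0, 0, 0]
  ]
}}

```text
time: 17.3
tool_pos: [458.7, -244.1, 241.8]
tcp_rot: [-180.0, -0.0, 68.9]
ft_force: [0.4, 0.5, -4.2]
finger_gap: 10.6
grip_force: 89.0
```

>>> {"name": "apply_moves", "arguments": {
  "deltas": [
    [0.96, -0.354, 0, 0, 0, 0, 0],
    [0.96, -0.354, 0, 0, 0, 0, 0],
    [0.96, -0.354, 0, 0, 0, 0, 0],
    [0.96, -0.354, 0, 0, 0, 0, 0],
    [0.96, -0.354, 0, 0, 0, 0, 0],
    [0.96, -0.354, 0, 0, 0, 0, 0],
    [0.96, -0.354, 0, 0, 0, 0, 0],
    [0.96, -0.354, 0, 0, 0, 0, 0]
  ]
}}

```text
time: 18.3
tool_pos: [462.0, 1.6, 242.0]
tcp_rot: [180.0, -0.0, 68.9]
ft_force: [0.5, -0.1, -3.3]
finger_gap: 10.7
grip_force: 89.0
```

>>> {"name": "apply_moves", "arguments": {
  "deltas": [
    [0.96, -0.354, 0, 0, 0, 0, 0],
    [0.96, -0.354, 0, 0, 0, 0, 0],
    [0.96, -0.354, 0, 0, 0, 0, 0],
    [0.96, -0.354, 0, 0, 0, 0, 0],
    [0.96, -0.354, 0, 0, 0, 0, 0],
    [0.96, -0.354, 0, 0, 0, 0, 0],
    [0.96, -0.354, 0, 0, 0, 0, 0],
    [0.96, -0.354, 0, 0, 0, 0, 0]
  ]
}}

```text
time: 19.3
tool_pos: [465.1, 247.2, 242.2]
tcp_rot: [-180.0, -0.1, 69.0]
ft_force: [0.4, -0.3, -3.2]
finger_gap: 10.8
grip_force: 89.0
```

>>> {"name": "apply_moves", "arguments": {
  "deltas": [
    [0.96, -0.354, 0, 0, 0, 0, 0],
    [0.96, -0.354, 0, 0, 0, 0, 0],
    [0.7, -0.26, 0, 0, 0, 0, 0],
    [0.3, -0.11, 0, 0, 0, 0, 0],
    [0, 0, 0, 0, 0, 0, 0],
    [0, 0, 0, 0, 0, 0, 0]
  ]
}}

```text
time: 20.05
tool_pos: [466.5, 338.6, 242.4]
tcp_rot: [-180.0, 0.0, 69.0]
ft_force: [1.1, -0.6, -4.6]
finger_gap: 10.4
grip_force: 89.0
```

```bash
python3 - <<'E'
from h import *
s=sense();print(s["tool_pos"],s["tcp_rot"])
go([465.7,340.9,100],[180,0,69])
E
```

```text
[466.51303465 338.64793714 242.37218693] [-1.79950022e+02  2.66495332e-03  6.89655173e+01]
shift [ 0.06 -0.05  4.75] turn [-0.01  0.   -0.01]
```

>>> {"name": "apply_moves", "arguments": {
  "deltas": [
    [0.06, -0.05, 0.8, 0, 0, 0, 0],
    [0, 0, 0.95, 0, 0, 0, 0],
    [0, 0, 0.95, 0, 0, 0, 0],
    [0, 0, 0.95, 0, 0, 0, 0],
    [0, 0, 0.6, 0, 0, 0, 0],
    [0, 0, 0.4, 0, 0, 0, 0],
    [0, 0, 0.3, 0, 0, 0, 0],
    [0, 0, 0, 0, 0, 0, 0]
  ]
}}

```text
time: 21.05
tool_pos: [465.4, 341.7, 93.7]
tcp_rot: [-179.9, -0.0, 69.0]
ft_force: [0.0, 0.5, -4.0]
finger_gap: 10.8
grip_force: 88.9
```

>>> {"name": "apply_moves", "arguments": {
  "deltas": [
    [0, 0, 0.08, 0, 0, 0, 0],
    [0, 0, 0.08, 0, 0, 0, 0],
    [0, 0, 0, 0, 0, 0, 0]
  ]
}}

```text
time: 21.42
tool_pos: [465.5, 341.8, 89.2]
tcp_rot: [-179.9, -0.0, 69.0]
ft_force: [0.2, 0.0, -4.6]
finger_gap: 10.5
grip_force: 88.9
```

>>> {"name": "apply_moves", "arguments": {
  "deltas": [
    [0, 0, 0.05, 0, 0, 0, 0],
    [0, 0, 0.05, 0, 0, 0, 0],
    [0, 0, 0.04, 0, 0, 0, 0],
    [0, 0, 0, 0, 0, 0, 0]
  ]
}}

```text
time: 21.92
tool_pos: [465.9, 342.2, 86.3]
tcp_rot: [-180.0, -0.1, 69.0]
ft_force: [-3.2, -1.6, 5.9]
finger_gap: 10.3
grip_force: 90.5
```

>>> {"name": "apply_moves", "arguments": {
  "deltas": [
    [0, 0, 0, 0, 0, 0, 1],
    [0, 0, 0, 0, 0, 0, 1],
    [0, 0, 0, 0, 0, 0, 1],
    [0, 0, 0, 0, 0, 0, 1],
    [0, 0, 0, 0, 0, 0, 1],
    [0, 0, -0.4, 0, 0, 0, 1],
    [0, 0, -0.9, 0, 0, 0, 1],
    [0, 0, -0.9, 0, 0, 0, 1]
  ]
}}

```text
time: 22.92
tool_pos: [465.6, 341.8, 152.4]
tcp_rot: [-180.0, -0.0, 69.0]
ft_force: [0.1, -0.2, 0.1]
finger_gap: 85.4
grip_force: 0.0
```

>>> {"name": "apply_moves", "arguments": {
  "deltas": [
    [0, 0, -0.9, 0, 0, 0, 1],
    [0, 0, -0.7, 0, 0, 0, 1],
    [0, 0, 0, 0, 0, 0, 1]
  ]
}}

```text
time: 23.3
tool_pos: [466.9, 342.5, 202.1]
tcp_rot: [179.9, -0.3, 69.0]
ft_force: [-0.2, 0.4, 0.5]
finger_gap: 85.6
grip_force: 0.0
```

```bash
cat >> h.py <<'E'
def look():
    c,im=snap("top")
    for ce,st in blobs(im,*BLUE,60)[0]:
        if st[2]<17 and ce[1]>110:print("cap?",ce,st[4],p2w(c,*ce,18)[:2].round(1))
    for ce,st in blobs(im,*RED,500)[0]:print("lid",ce,p2w(c,*ce,14)[:2].round(1))
    return c,im
E
python3 - <<'E'
from h import *
c,im=look()
s=sense();print(s["tool_pos"],s["tcp_rot"])
c,i2=snap("wrist");cv2.imwrite("pics/placed.png",np.hstack([im[150:,:300],i2[:234]])[:,:,::-1])
go([437.5,140,120],[180,0,69])
E
```

```text
cap? [330.5 171. ] 120 [ 616.9 -217.7]
cap? [197.3 237. ] 128 [437.  140.4]
cap? [255.4 236. ] 114 [440.2 -13.2]
cap? [312.  239.5] 125 [ 431.6 -163.6]
cap? [370.  251.5] 130 [ 400.6 -317.4]
lid [257.6 163.9] [636.  -18.8]
[466.11431111 342.06065886 200.17461728] [ 1.79971568e+02 -1.33564919e-01  6.90071252e+01]
shift [-6.61  1.54  2.62] turn [-0.01 -0.01  0.  ]
```

View pics/placed.png

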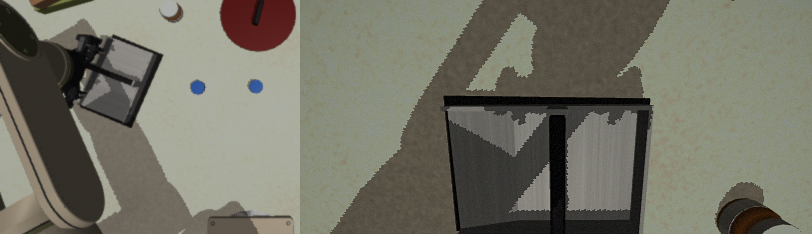

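The tray stands empty on its mat. Next is the first loose cap, (437,140), at pixel (197,237).

>>> {"name": "apply_moves", "arguments": {
  "deltas": [
    [-0.944, 0.22, 0.2, 0, 0, 0, 1],
    [-0.944, 0.22, 0.4, 0, 0, 0, 1],
    [-0.944, 0.22, 0.4, 0, 0, 0, 1],
    [-0.944, 0.22, 0.4, 0, 0, 0, 1],
    [-0.944, 0.22, 0.4, 0, 0, 0, 1],
    [-0.944, 0.22, 0.4, 0, 0, 0, 1],
    [-0.944, 0.22, 0.4, 0, 0, 0, 1],
    [0, 0, 0, 0, 0, 0, 1]
  ]
}}

```text
time: 24.4
tool_pos: [435.6, 138.4, 118.3]
tcp_rot: [-179.7, 0.1, 68.9]
ft_force: [0.5, -0.3, -0.3]
finger_gap: 85.3
grip_force: 0.0
```

>>> {"name": "apply_moves", "arguments": {
  "deltas": [
    [0, 0, 0.9, 0, 0, 0, 1],
    [0, 0, 0.9, 0, 0, 0, 1],
    [0, 0, 0.9, 0, 0, 0, 1],
    [0, 0, 0.5, 0, 0, 0, 1],
    [0, 0, 0, 0, 0, 0, 1]
  ]
}}

```text
time: 25.02
tool_pos: [436.4, 140.4, 23.7]
tcp_rot: [-179.8, 0.1, 69.0]
ft_force: [-0.3, -0.4, -0.1]
finger_gap: 85.3
grip_force: 0.0
```

```bash
python3 - <<'E'
from h import *
s=sense();print(s["tool_pos"],s["tcp_rot"])
go([437.3,140.2,15.5],[180,0,69])
E
```

```text
[436.37796191 140.36704326  23.65837622] [-1.79800912e+02  5.80269577e-02  6.90255921e+01]
shift [0.01 0.03 0.27] turn [-0.04  0.01  0.01]
```

>>> {"name": "apply_moves", "arguments": {
  "deltas": [
    [0, 0.03, 0.26, 0, 0, 0, 1],
    [0, 0, 0, 0, 0, 0, 0],
    [0, 0, 0, 0, 0, 0, 0],
    [0, 0, 0, 0, 0, 0, 0],
    [0, 0, 0, 0, 0, 0, 0],
    [0, 0, 0, 0, 0, 0, 0],
    [0, 0, 0, 0, 0, 0, 0]
  ],
  "grip_force": 40
}}

```text
time: 25.9
tool_pos: [439.0, 140.0, 17.7]
tcp_rot: [180.0, -0.1, 69.0]
ft_force: [-1.6, -1.2, 5.8]
finger_gap: 34.1
grip_force: 40.1
```

>>> {"name": "apply_moves", "arguments": {
  "deltas": [
    [0, 0, -0.5, 0, 0, 0, 0],
    [0, 0, -0.95, 0, 0, 0, 0],
    [0, 0, -0.95, 0, 0, 0, 0],
    [0, 0, -0.95, 0, 0, 0, 0],
    [0, 0, -0.95, 0, 0, 0, 0],
    [0, 0, 0, 0, 0, 0, 0]
  ]
}}

```text
time: 26.65
tool_pos: [440.2, 140.2, 149.3]
tcp_rot: [179.8, -0.2, 69.0]
ft_force: [-0.4, 0.7, 0.2]
finger_gap: 34.3
grip_force: 39.9
```

Held (34 mm gap). On to the tub.

>>> {"name": "apply_moves", "arguments": {
  "deltas": [
    [-0.982, 0.315, 0, 0, 0, 0, 0],
    [-0.982, 0.315, 0, 0, 0, 0, 0],
    [-0.982, 0.315, 0, 0, 0, 0, 0],
    [-0.982, 0.315, 0, 0, 0, 0, 0],
    [-0.982, 0.315, 0, 0, 0, 0, 0],
    [-0.982, 0.315, 0, 0, 0, 0, 0],
    [-0.982, 0.315, 0, 0, 0, 0, 0],
    [-0.982, 0.315, 0, 0, 0, 0, 0]
  ]
}}

```text
time: 27.65
tool_pos: [423.7, -108.1, 145.0]
tcp_rot: [-179.9, -0.0, 69.0]
ft_force: [0.5, 0.1, 0.1]
finger_gap: 34.6
grip_force: 39.9
```

>>> {"name": "apply_moves", "arguments": {
  "deltas": [
    [-0.982, 0.315, 0, 0, 0, 0, 0],
    [-0.982, 0.315, 0, 0, 0, 0, 0],
    [-0.982, 0.315, 0, 0, 0, 0, 0],
    [-0.982, 0.315, 0, 0, 0, 0, 0],
    [-0.982, 0.315, 0, 0, 0, 0, 0],
    [-0.982, 0.315, 0, 0, 0, 0, 0],
    [-0.982, 0.315, 0, 0, 0, 0, 0],
    [-0.982, 0.315, 0, 0, 0, 0, 0]
  ]
}}

```text
time: 28.65
tool_pos: [410.0, -354.9, 144.6]
tcp_rot: [-179.8, -0.1, 69.0]
ft_force: [0.3, -0.0, 0.2]
finger_gap: 34.4
grip_force: 39.9
```

>>> {"name": "apply_moves", "arguments": {
  "deltas": [
    [0, 0, 0.8, 0, 0, 0, 0],
    [0, 0, 0.8, 0, 0, 0, 0],
    [0, 0, 0, 0, 0, 0, 0],
    [0, 0, 0, 0, 0, 0, 1],
    [0, 0, 0, 0, 0, 0, 1],
    [0, 0, 0, 0, 0, 0, 1],
    [0, 0, 0, 0, 0, 0, 1],
    [0, 0, -0.6, 0, 0, 0, 1]
  ]
}}

```text
time: 29.65
tool_pos: [409.8, -353.5, 114.9]
tcp_rot: [-179.8, -0.1, 69.0]
ft_force: [-1.2, 0.5, 0.1]
finger_gap: 85.4
grip_force: 0.0
```

```bash
python3 - <<'E'
from h import *
look()
s=sense();print(s["tool_pos"],s["tcp_rot"])
go([432,-163.4,120],[180,0,69])
E
```

```text
cap? [330.5 170.9] 119 [ 617.2 -217.7]
cap? [255.4 236.1] 112 [440.  -13.2]
cap? [312.  239.5] 125 [ 431.6 -163.6]
lid [257.6 163.9] [636.  -18.8]
[ 411.43359266 -355.15004149  118.91444683] [1.79944379e+02 3.31444308e-02 6.90077595e+01]
shift [ 6.21 -1.65 -0.04] turn [0.01 0.01 0.  ]
```

>>> {"name": "apply_moves", "arguments": {
  "deltas": [
    [0, 0, -0.8, 0, 0, 0, 1],
    [0.887, -0.236, 0, 0, 0, 0, 1],
    [0.887, -0.236, 0, 0, 0, 0, 1],
    [0.887, -0.236, 0, 0, 0, 0, 1],
    [0.887, -0.236, 0, 0, 0, 0, 1],
    [0.887, -0.236, 0, 0, 0, 0, 1],
    [0.887, -0.236, 0, 0, 0, 0, 1],
    [0.887, -0.236, 0, 0, 0, 0, 1]
  ]
}}

```text
time: 30.7
tool_pos: [431.8, -162.2, 141.1]
tcp_rot: [179.9, -0.0, 69.0]
ft_force: [0.2, -0.2, -1.1]
finger_gap: 85.1
grip_force: 0.0
```

>>> {"name": "apply_moves", "arguments": {
  "deltas": [
    [0, 0, 0, 0, 0, 0, 1],
    [0, 0, 0.95, 0, 0, 0, 1],
    [0, 0, 0.95, 0, 0, 0, 1],
    [0, 0, 0.95, 0, 0, 0, 1],
    [0, 0, 0.9, 0, 0, 0, 1],
    [0, 0, 0.3, 0, 0, 0, 1],
    [0, 0, 0, 0, 0, 0, 1]
  ]
}}

```text
time: 31.58
tool_pos: [431.0, -163.1, 18.5]
tcp_rot: [-179.9, -0.0, 69.0]
ft_force: [0.6, 0.7, 0.9]
finger_gap: 85.5
grip_force: 0.0
```

```bash
python3 - <<'E'
from h import *
s=sense();print(s["tool_pos"],s["tcp_rot"])
go([432,-163.4,18.5],[180,0,69])
E
```

```text
[ 431.046086   -163.10758518   18.48547115] [-1.79917675e+02 -1.64306329e-02  6.89873470e+01]
shift [ 0.    0.03 -0.  ] turn [-0.02 -0.   -0.  ]
```

>>> {"name": "apply_moves", "arguments": {
  "deltas": [
    [0, 0.03, 0, 0, 0, 0, 0],
    [0, 0, 0, 0, 0, 0, 0],
    [0, 0, 0, 0, 0, 0, 0],
    [0, 0, 0, 0, 0, 0, 0],
    [0, 0, 0, 0, 0, 0, 0],
    [0, 0, 0, 0, 0, 0, 0],
    [0, 0, 0, 0, 0, 0, 0]
  ]
}}

```text
time: 32.45
tool_pos: [432.6, -163.3, 19.2]
tcp_rot: [180.0, -0.0, 69.0]
ft_force: [-1.3, 0.3, 5.6]
finger_gap: 34.0
grip_force: 39.4
```

>>> {"name": "apply_moves", "arguments": {
  "deltas": [
    [0, 0, -0.5, 0, 0, 0, 0],
    [0, 0, -0.95, 0, 0, 0, 0],
    [0, 0, -0.95, 0, 0, 0, 0],
    [0, 0, -0.95, 0, 0, 0, 0],
    [0, 0, -0.95, 0, 0, 0, 0],
    [0, 0, 0, 0, 0, 0, 0]
  ]
}}

```text
time: 33.2
tool_pos: [433.8, -164.0, 150.9]
tcp_rot: [179.7, 0.0, 69.0]
ft_force: [0.3, -0.2, -1.0]
finger_gap: 34.0
grip_force: 40.1
```

>>> {"name": "apply_moves", "arguments": {
  "deltas": [
    [-0.887, 0.236, 0, 0, 0, 0, 0],
    [-0.887, 0.236, 0, 0, 0, 0, 0],
    [-0.887, 0.236, 0, 0, 0, 0, 0],
    [-0.887, 0.236, 0, 0, 0, 0, 0],
    [-0.887, 0.236, 0, 0, 0, 0, 0],
    [-0.887, 0.236, 0, 0, 0, 0, 0],
    [-0.887, 0.236, 0, 0, 0, 0, 0],
    [0, 0, 0, 0, 0, 0, 0]
  ]
}}

```text
time: 34.2
tool_pos: [410.7, -355.8, 146.3]
tcp_rot: [-179.9, -0.0, 68.9]
ft_force: [0.1, -0.0, -1.0]
finger_gap: 34.4
grip_force: 40.1
```

>>> {"name": "apply_moves", "arguments": {
  "deltas": [
    [0, 0, 0.8, 0, 0, 0, 0],
    [0, 0, 0.8, 0, 0, 0, 0],
    [0, 0, 0, 0, 0, 0, 0],
    [0, 0, 0, 0, 0, 0, 1],
    [0, 0, 0, 0, 0, 0, 1],
    [0, 0, 0, 0, 0, 0, 1],
    [0, 0, -0.8, 0, 0, 0, 1],
    [0, 0, -0.8, 0, 0, 0, 1]
  ]
}}

```text
time: 35.2
tool_pos: [411.5, -354.7, 147.9]
tcp_rot: [-179.9, -0.0, 69.0]
ft_force: [-0.0, -0.2, 0.4]
finger_gap: 85.7
grip_force: 0.0
```

```bash
python3 - <<'E'
from h import *
look()
s=sense();print(s["tool_pos"],s["tcp_rot"])
go([440.2,-13,130],[180,0,69])
E
```

```text
cap? [330.5 171. ] 120 [ 616.9 -217.7]
cap? [255.4 236.1] 111 [440.  -13.2]
cap? [388.1 246.9] 137 [ 412.8 -366.3]
cap? [370.6 251.3] 132 [ 401.1 -319. ]
lid [257.6 163.9] [636.  -18.8]
[ 412.99085319 -356.20789817  152.02134169] [1.79787617e+02 1.05134561e-01 6.90049692e+01]
shift [11.01 -3.25  0.7 ] turn [0.05 0.02 0.  ]
```

>>> {"name": "apply_moves", "arguments": {
  "deltas": [
    [0.918, -0.27, 0, 0, 0, 0, 1],
    [0.918, -0.27, 0, 0, 0, 0, 1],
    [0.918, -0.27, 0, 0, 0, 0, 1],
    [0.918, -0.27, 0, 0, 0, 0, 1],
    [0.918, -0.27, 0, 0, 0, 0, 1],
    [0.918, -0.27, 0, 0, 0, 0, 1],
    [0.918, -0.27, 0, 0, 0, 0, 1],
    [0.918, -0.27, 0, 0, 0, 0, 1]
  ]
}}

```text
time: 36.25
tool_pos: [430.2, -125.1, 147.6]
tcp_rot: [-180.0, -0.0, 69.0]
ft_force: [0.9, 0.5, 0.2]
finger_gap: 85.7
grip_force: 0.0
```

>>> {"name": "apply_moves", "arguments": {
  "deltas": [
    [0.918, -0.27, 0, 0, 0, 0, 1],
    [0.918, -0.27, 0, 0, 0, 0, 1],
    [0.918, -0.27, 0, 0, 0, 0, 1],
    [0.918, -0.27, 0, 0, 0, 0, 1],
    [0, 0, 0.9, 0, 0, 0, 1],
    [0, 0, 0.9, 0, 0, 0, 1],
    [0, 0, 0.9, 0, 0, 0, 1],
    [0, 0, 0, 0, 0, 0, 1]
  ]
}}

```text
time: 37.25
tool_pos: [437.3, -11.1, 64.5]
tcp_rot: [-179.7, 0.0, 69.0]
ft_force: [-0.1, -0.3, -0.1]
finger_gap: 85.7
grip_force: 0.0
```

```bash
python3 - <<'E'
from h import *
s=sense();print(s["tool_pos"],s["tcp_rot"])
go([440.2,-13.2,19],[180,0,69])
E
```

```text
[437.28442908 -11.05585366  64.53309089] [-1.79705833e+02  3.06929791e-02  6.90068416e+01]
shift [-0.03  0.12  1.52] turn [-0.06  0.01  0.  ]
```

>>> {"name": "apply_moves", "arguments": {
  "deltas": [
    [-0.03, 0.1, 0.8, 0, 0, 0, 1],
    [0, 0, 0.7, 0, 0, 0, 1],
    [0, 0, 0, 0, 0, 0, 0],
    [0, 0, 0, 0, 0, 0, 0],
    [0, 0, 0, 0, 0, 0, 0],
    [0, 0, 0, 0, 0, 0, 0],
    [0, 0, 0, 0, 0, 0, 0],
    [0, 0, 0, 0, 0, 0, 0]
  ]
}}

```text
time: 38.25
tool_pos: [443.1, -13.4, 23.2]
tcp_rot: [179.9, -0.1, 69.0]
ft_force: [-1.8, -0.1, 6.8]
finger_gap: 34.2
grip_force: 39.5
```

>>> {"name": "apply_moves", "arguments": {
  "deltas": [
    [0, 0, -0.5, 0, 0, 0, 0],
    [0, 0, -0.95, 0, 0, 0, 0],
    [0, 0, -0.95, 0, 0, 0, 0],
    [0, 0, -0.95, 0, 0, 0, 0],
    [0, 0, -0.95, 0, 0, 0, 0],
    [0, 0, 0, 0, 0, 0, 0]
  ]
}}

```text
time: 39.0
tool_pos: [443.8, -13.6, 154.3]
tcp_rot: [179.7, -0.1, 69.0]
ft_force: [0.3, 0.2, -0.8]
finger_gap: 34.4
grip_force: 39.9
```

>>> {"name": "apply_moves", "arguments": {
  "deltas": [
    [-0.918, 0.27, 0, 0, 0, 0, 0],
    [-0.918, 0.27, 0, 0, 0, 0, 0],
    [-0.918, 0.27, 0, 0, 0, 0, 0],
    [-0.918, 0.27, 0, 0, 0, 0, 0],
    [-0.918, 0.27, 0, 0, 0, 0, 0],
    [-0.918, 0.27, 0, 0, 0, 0, 0],
    [-0.918, 0.27, 0, 0, 0, 0, 0],
    [-0.918, 0.27, 0, 0, 0, 0, 0]
  ]
}}

```text
time: 40.0
tool_pos: [422.7, -242.9, 149.7]
tcp_rot: [-179.9, -0.0, 69.0]
ft_force: [0.6, -0.1, -1.1]
finger_gap: 34.0
grip_force: 39.9
```

>>> {"name": "apply_moves", "arguments": {
  "deltas": [
    [-0.918, 0.27, 0, 0, 0, 0, 0],
    [-0.918, 0.27, 0, 0, 0, 0, 0],
    [-0.918, 0.27, 0, 0, 0, 0, 0],
    [-0.918, 0.27, 0, 0, 0, 0, 0],
    [0, 0, 0.8, 0, 0, 0, 0],
    [0, 0, 0.8, 0, 0, 0, 0],
    [0, 0, 0, 0, 0, 0, 0]
  ]
}}

```text
time: 40.88
tool_pos: [412.3, -355.0, 99.4]
tcp_rot: [-179.6, -0.2, 69.0]
ft_force: [-0.7, 0.9, -0.1]
finger_gap: 33.7
grip_force: 39.9
```

>>> {"name": "apply_moves", "arguments": {
  "deltas": [
    [0, 0, 0, 0, 0, 0, 1],
    [0, 0, 0, 0, 0, 0, 1],
    [0, 0, 0, 0, 0, 0, 1],
    [0, 0, -0.8, 0, 0, 0, 1],
    [0, 0, -0.8, 0, 0, 0, 1],
    [0, 0, 0, 0, 0, 0, 1]
  ]
}}

```text
time: 41.62
tool_pos: [415.4, -358.0, 153.1]
tcp_rot: [179.8, 0.1, 69.0]
ft_force: [0.0, -0.1, -0.7]
finger_gap: 85.7
grip_force: 0.0
```

```bash
python3 - <<'E'
from h import *
c,im=look()
cv2.imwrite("pics/c4.png",cv2.resize(im[110:300,240:460],None,fx=3,fy=3)[:,:,::-1])
s=sense();print(s["tool_pos"],s["tcp_rot"])
go([617,-217.7,140],[180,0,69])
E
```

```text
cap? [330.5 170.9] 119 [ 617.2 -217.7]
cap? [370.5 251.3] 129 [ 401.1 -318.7]
lid [257.6 163.9] [636.  -18.8]
[ 414.730108   -357.34266168  151.36224033] [1.79914509e+02 4.83395463e-02 6.90124955e+01]
shift [6.76 4.63 0.38] turn [0.02 0.01 0.  ]
```

View pics/c4.png

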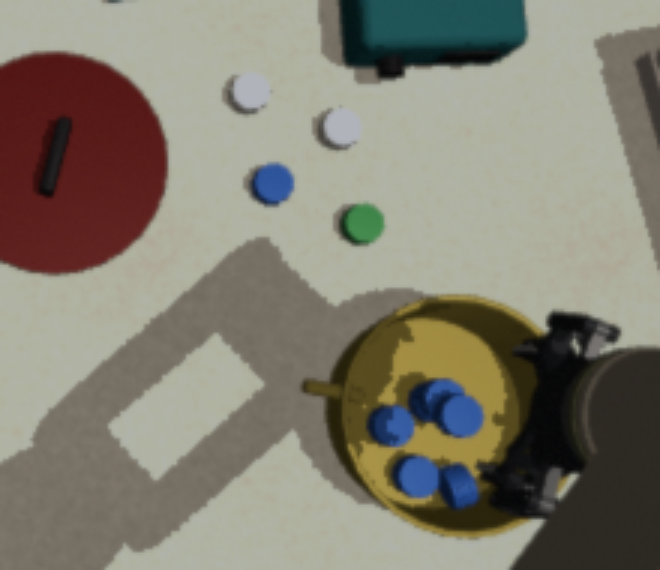

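Five caps are visible in the tub in this view, and the hand hides part of it. The last loose blue cap is at (331,171), clear of the white and green ones.

>>> {"name": "apply_moves", "arguments": {
  "deltas": [
    [0.966, 0.661, 0, 0, 0, 0, 0.75],
    [0.966, 0.661, 0, 0, 0, 0, 0.75],
    [0.966, 0.661, 0, 0, 0, 0, 0.75],
    [0.966, 0.661, 0, 0, 0, 0, 0.75],
    [0.966, 0.661, 0, 0, 0, 0, 0.75],
    [0.966, 0.661, 0, 0, 0, 0, 0.75],
    [0.966, 0.661, 0, 0, 0, 0, 0.75],
    [0, 0, 0, 0, 0, 0, 0.75]
  ]
}}

```text
time: 42.68
tool_pos: [617.2, -214.9, 148.3]
tcp_rot: [-179.8, -0.1, 69.2]
ft_force: [-0.1, -0.4, -0.3]
finger_gap: 64.4
grip_force: 0.0
```

>>> {"name": "apply_moves", "arguments": {
  "deltas": [
    [0, 0, 0.9, 0, 0, 0, 0.75],
    [0, 0, 0.9, 0, 0, 0, 0.75],
    [0, 0, 0.9, 0, 0, 0, 0.75],
    [0, 0, 0, 0, 0, 0, 0.75],
    [0, 0, 0, 0, 0, 0, 0.75]
  ]
}}

```text
time: 43.3
tool_pos: [616.1, -217.4, 69.7]
tcp_rot: [-180.0, -0.0, 69.0]
ft_force: [-0.5, 0.0, 0.9]
finger_gap: 64.2
grip_force: 0.0
```

```bash
python3 - <<'E'
from h import *
s=sense();print(s["tool_pos"],s["tcp_rot"],s["finger_gap"])
c,im=snap("wrist")
print([(b[0],p2w(c,*b[0],18).round(1)) for b in blobs(im,*BLUE,300)[0]])
go([617,-217.7,20],[180,0,69])
E
```

```text
[ 616.14712023 -217.42964681   69.68410767] [-1.79953385e+02 -1.46029087e-02  6.89842197e+01] 64.2105835485808
[(array([259.7, 224.1]), array([ 616.5, -218.3,   18. ]))]
shift [-0.    0.01  1.68] turn [ 0.01 -0.   -0.  ]
```

>>> {"name": "apply_moves", "arguments": {
  "deltas": [
    [0, 0, 0.9, 0, 0, 0, 0.75],
    [0, 0, 0.78, 0, 0, 0, 0.75],
    [0, 0, 0, 0, 0, 0, 0],
    [0, 0, 0, 0, 0, 0, 0],
    [0, 0, 0, 0, 0, 0, 0],
    [0, 0, 0, 0, 0, 0, 0],
    [0, 0, 0, 0, 0, 0, 0],
    [0, 0, 0, 0, 0, 0, 0]
  ]
}}

```text
time: 44.35
tool_pos: [617.1, -217.3, 20.1]
tcp_rot: [179.9, -0.0, 69.0]
ft_force: [-0.9, 0.0, 6.9]
finger_gap: 34.3
grip_force: 40.5
```

>>> {"name": "apply_moves", "arguments": {
  "deltas": [
    [0, 0, -0.5, 0, 0, 0, 0],
    [0, 0, -0.95, 0, 0, 0, 0],
    [0, 0, -0.95, 0, 0, 0, 0],
    [0, 0, -0.95, 0, 0, 0, 0],
    [0, 0, -0.95, 0, 0, 0, 0],
    [0, 0, 0, 0, 0, 0, 0]
  ]
}}

```text
time: 45.1
tool_pos: [618.3, -217.8, 152.0]
tcp_rot: [179.7, -0.0, 69.0]
ft_force: [0.1, 0.1, 0.1]
finger_gap: 34.2
grip_force: 40.0
```

>>> {"name": "apply_moves", "arguments": {
  "deltas": [
    [-0.966, -0.661, 0, 0, 0, 0, 0],
    [-0.966, -0.661, 0, 0, 0, 0, 0],
    [-0.966, -0.661, 0, 0, 0, 0, 0],
    [-0.966, -0.661, 0, 0, 0, 0, 0],
    [-0.966, -0.661, 0, 0, 0, 0, 0],
    [-0.966, -0.661, 0, 0, 0, 0, 0],
    [-0.966, -0.661, 0, 0, 0, 0, 0],
    [0, 0, 0, 0, 0, 0, 0]
  ]
}}

```text
time: 46.1
tool_pos: [411.9, -357.4, 146.8]
tcp_rot: [-179.8, -0.0, 68.8]
ft_force: [0.5, -0.1, -0.4]
finger_gap: 34.8
grip_force: 40.0
```

>>> {"name": "apply_moves", "arguments": {
  "deltas": [
    [0, 0, 0.8, 0, 0, 0, 0],
    [0, 0, 0.8, 0, 0, 0, 0],
    [0, 0, 0, 0, 0, 0, 0],
    [0, 0, 0, 0, 0, 0, 1],
    [0, 0, 0, 0, 0, 0, 1],
    [0, 0, 0, 0, 0, 0, 1],
    [0, 0, -0.8, 0, 0, 0, 1],
    [0, 0, -0.8, 0, 0, 0, 1]
  ]
}}

```text
time: 47.1
tool_pos: [414.0, -356.6, 148.5]
tcp_rot: [-179.9, -0.0, 69.0]
ft_force: [-1.6, 0.4, 0.8]
finger_gap: 85.4
grip_force: 0.0
```

```bash
python3 - <<'E'
from h import *
look()
s=sense();print(s["tool_pos"],s["tcp_rot"])
go([636.5,-19,160],[180,0,166])
go([636.5,-19,160],[180,0,-14])
E
```

```text
cap? [370.5 251.3] 129 [ 401.1 -318.7]
lid [257.6 163.9] [636.  -18.8]
[ 415.48163128 -358.14094968  152.65794828] [1.79783928e+02 1.05521747e-01 6.90054108e+01]
shift [13.19  2.83 -0.26] turn [ 2.000e-02  6.000e-02 -2.116e+01]
shift [13.19  2.83 -0.26] turn [ 0.06 -0.02 18.11]
```

>>> {"name": "apply_moves", "arguments": {
  "deltas": [
    [0.942, 0.2, 0, 0, 0, 0, 1],
    [0.942, 0.2, 0, 0, 0, 0, 1],
    [0.942, 0.2, 0, 0, 0, 0, 1],
    [0.942, 0.2, 0, 0, 0, 0, 1],
    [0.942, 0.2, 0, 0, 0, 0, 1],
    [0.942, 0.2, 0, 0, 0, 0, 1],
    [0.942, 0.2, 0, 0, 0, 0, 1],
    [0.942, 0.2, 0, 0, 0, 0, 1]
  ]
}}

```text
time: 48.15
tool_pos: [540.5, -162.1, 148.0]
tcp_rot: [-180.0, -0.0, 69.0]
ft_force: [0.4, 0.1, -0.4]
finger_gap: 85.8
grip_force: 0.0
```

>>> {"name": "apply_moves", "arguments": {
  "deltas": [
    [0.942, 0.2, 0, 0, 0, 0, 1],
    [0.942, 0.2, 0, 0, 0, 0, 1],
    [0.942, 0.2, 0, 0, 0, 0, 1],
    [0.942, 0.2, 0, 0, 0, 0, 1],
    [0.942, 0.2, 0, 0, 0, 0, 1],
    [0.942, 0.2, 0, 0, 0, 0, 1],
    [0, 0, 0, 0, 0, 1, 1],
    [0, 0, 0, 0, 0, 1, 1]
  ]
}}

```text
time: 49.15
tool_pos: [634.5, -16.9, 147.8]
tcp_rot: [-180.0, -0.0, 59.7]
ft_force: [0.5, -1.1, 1.0]
finger_gap: 85.3
grip_force: 0.0
```

>>> {"name": "apply_moves", "arguments": {
  "deltas": [
    [0, 0, 0, 0, 0, 1, 1],
    [0, 0, 0, 0, 0, 1, 1],
    [0, 0, 0, 0, 0, 1, 1],
    [0, 0, 0, 0, 0, 1, 1],
    [0, 0, 0, 0, 0, 1, 1],
    [0, 0, 0, 0, 0, 1, 1],
    [0, 0, 0, 0, 0, 1, 1],
    [0, 0, 0, 0, 0, 1, 1]
  ]
}}

```text
time: 50.15
tool_pos: [634.4, -17.5, 147.9]
tcp_rot: [-180.0, 0.0, 23.0]
ft_force: [0.0, 0.3, -0.2]
finger_gap: 85.8
grip_force: 0.0
```

>>> {"name": "apply_moves", "arguments": {
  "deltas": [
    [0, 0, 0, 0, 0, 1, 1],
    [0, 0, 0, 0, 0, 1, 1],
    [0, 0, 0, 0, 0, 1, 1],
    [0, 0, 0, 0, 0, 1, 1],
    [0, 0, 0, 0, 0, 1, 1],
    [0, 0, 0, 0, 0, 1, 1],
    [0, 0, 0, 0, 0, 1, 1],
    [0, 0, 0, 0, 0, 1, 1]
  ]
}}

```text
time: 51.15
tool_pos: [634.4, -17.4, 147.9]
tcp_rot: [-180.0, 0.0, -13.7]
ft_force: [-0.6, -0.2, 0.4]
finger_gap: 85.5
grip_force: 0.0
```

>>> {"name": "apply_moves", "arguments": {
  "deltas": [
    [0, 0, 0, 0, 0, 0.1, 1],
    [0, 0, 0, 0, 0, 0, 1]
  ]
}}

```text
time: 51.4
tool_pos: [634.3, -17.4, 147.9]
tcp_rot: [-180.0, 0.0, -13.9]
ft_force: [0.3, -0.4, -0.3]
finger_gap: 85.5
grip_force: 0.0
```

```bash
python3 - <<'E'
from h import *
s=sense();print(s["tool_pos"],s["tcp_rot"])
c,im=snap("wrist","lid.png")
a=R.from_euler("z",-13.7,degrees=True)
for x in(-35,35):print(w2p(c,a.apply([x,0,0])+[636.5,-19,46]))
c2,i2=snap("top");i2=i2[200:300,335:450]
cv2.imwrite("pics/lid.png",np.hstack([im,cv2.resize(i2,None,fx=2.5,fy=3.84)[:384,:287]])[:,:,::-1])
E
```

```text
[634.2835997  -17.44672742 147.86870776] [-1.79970039e+02  4.45964791e-02 -1.38730554e+01]
[259.36917984 233.62577713]
[259.27215113 148.88909187]
```

View pics/lid.png

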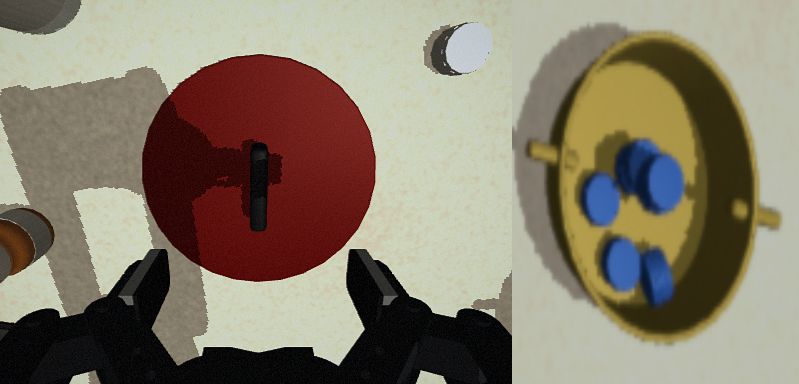

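View tub.

The lid grip is upright at column 259 (rows 143–231), so it is aligned. I can't make out all seven caps in the tub, so I'll zoom in on both views to check the pile height.

```bash
python3 - <<'E'
from h import *
c,im=snap("top");c2,i2=snap("side")
a=cv2.resize(im[205:292,345:440],(400,366),interpolation=2);b=cv2.resize(i2[280:384,175:315],(400,297),interpolation=2)
W=np.zeros((366,800,3),np.uint8);W[:,:400]=a;W[:297,400:]=b
cv2.imwrite("pics/tub.png",W[:,:,::-1])
E
```

```text
(no output)
```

View pics/tub.png

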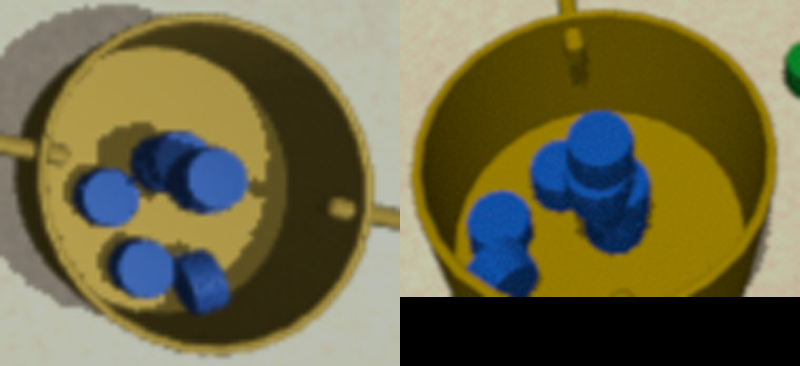

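```bash
python3 - <<'E'
from h import *
from scipy.optimize import least_squares
a,b=cam("top"),cam("side")
def tri(p,q):
    r=least_squares(lambda x:np.r_[w2p(a,x)-p,w2p(b,x)-q],[410,-350,40]);return r.x.round(1),r.fun.round(1)
P=lambda u,v:np.array([345+u*95/400,205+v*87/366]);Q=lambda u,v:np.array([175+(u-400)*140/400,280+v*104/297])
print("stack",tri(P(217,180),Q(600,135)));print("left",tri(P(108,197),Q(560,165)), tri(P(143,268),Q(499,215)))
go([638,-19.5,38],[180,0,-13.8])
E
```

```text
stack (array([ 413.5, -356.6,   95.6]), array([ 0.1, -0.5, -0.3,  0.1]))
left (array([ 400.1, -316.2,   26.3]), array([ 0. , -0.1, -0. ,  0. ])) (array([ 357.1, -335.8,   28. ]), array([ 0. , -0.2, -0.1,  0. ]))
shift [0.14 0.04 3.66] turn [-0.01  0.01 -0.03]
```

The stack's top is at z≈95, so four caps have piled into a column where I dropped them. The plug reaches down to 77, so the lid would not seat. I'll take the top caps off and set them on the empty +x side of the tub first.

>>> {"name": "apply_moves", "arguments": {
  "deltas": [
    [-0.339, 0.981, 0, 0, 0, 0, 1],
    [-0.339, 0.981, 0, 0, 0, 0, 1],
    [-0.339, 0.981, 0, 0, 0, 0, 1],
    [-0.339, 0.981, 0, 0, 0, 0, 1],
    [-0.339, 0.981, 0, 0, 0, 0, 1],
    [-0.339, 0.981, 0, 0, 0, 0, 1],
    [-0.339, 0.981, 0, 0, 0, 0, 1],
    [-0.339, 0.981, 0, 0, 0, 0, 1]
  ]
}}

```text
time: 52.6
tool_pos: [497.9, -227.1, 147.9]
tcp_rot: [-180.0, 0.0, -13.9]
ft_force: [0.6, 0.3, 0.4]
finger_gap: 85.5
grip_force: 0.0
```

>>> {"name": "apply_moves", "arguments": {
  "deltas": [
    [-0.339, 0.981, 0, 0, 0, 0, 1],
    [-0.339, 0.981, 0, 0, 0, 0, 1],
    [-0.339, 0.981, 0, 0, 0, 0, 1],
    [-0.339, 0.981, 0, 0, 0, 0, 1],
    [-0.339, 0.981, 0, 0, 0, 0, 1],
    [0, 0, 0, 0, 0, 0, 1],
    [0, 0, 0, 0, 0, 0, 1]
  ]
}}

```text
time: 53.48
tool_pos: [413.8, -356.6, 147.8]
tcp_rot: [-180.0, 0.0, -14.0]
ft_force: [-0.1, 0.5, 0.6]
finger_gap: 85.3
grip_force: 0.0
```

```bash
python3 - <<'E'
from h import *
s=sense();print(s["tool_pos"],s["tcp_rot"])
c,im=snap("wrist","tubw.png")
print([(b[0],b[1],p2w(c,*b[0],94).round(1)) for b in blobs(im,*BLUE,300)[0]])
go([413.5,-356.6,90],[180,0,-13.8])
E
```

```text
[ 413.81268518 -356.55500358  147.80183369] [-1.79953099e+02  4.50295547e-02 -1.39699122e+01]
[(array([247.7, 177.6]), [229, 165, 46, 34, 778], array([ 443. , -357.2,   94. ])), (array([253.5, 229.9]), [197, 190, 111, 83, 5186], array([ 408.1, -352. ,   94. ]))]
shift [-0.01  0.02  1.93] turn [-0.01  0.01 -0.03]
```

View pics/tubw.png

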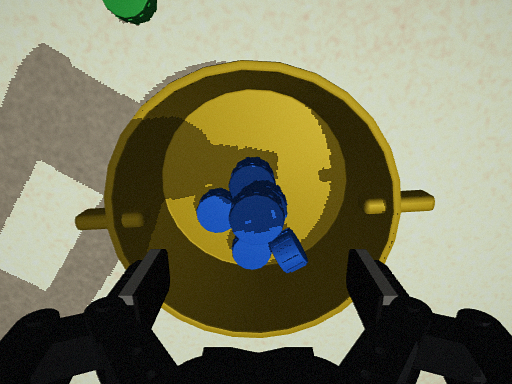

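The top cap of the stack is at (257,216), which is world (417,-356). I'll grasp it.

>>> {"name": "apply_moves", "arguments": {
  "deltas": [
    [0.08, 0, 0.7, 0, 0, 0, 1],
    [0, 0, 0.7, 0, 0, 0, 1],
    [0, 0, 0.5, 0, 0, 0, 1],
    [0, 0, 0, 0, 0, 0, 0],
    [0, 0, 0, 0, 0, 0, 0],
    [0, 0, 0, 0, 0, 0, 0],
    [0, 0, 0, 0, 0, 0, 0],
    [0, 0, 0, 0, 0, 0, 0]
  ],
  "grip_force": 30
}}

```text
time: 54.52
tool_pos: [416.6, -358.0, 92.0]
tcp_rot: [180.0, -0.1, -14.0]
ft_force: [0.3, 0.7, 5.7]
finger_gap: 35.0
grip_force: 30.3
```

>>> {"name": "apply_moves", "arguments": {
  "deltas": [
    [0, 0, 0, 0, 0, 0, 0],
    [0, 0, -0.5, 0, 0, 0, 0],
    [0, 0, -0.5, 0, 0, 0, 0],
    [0, 0, 0, 0, 0, 0, 0]
  ]
}}

```text
time: 55.02
tool_pos: [417.0, -358.4, 123.2]
tcp_rot: [179.9, -0.1, -14.0]
ft_force: [-0.6, 0.5, -1.3]
finger_gap: 34.5
grip_force: 29.9
```

>>> {"name": "apply_moves", "arguments": {
  "deltas": [
    [0.8, 0, 0, 0, 0, 0, 0],
    [0.7, 0, 0, 0, 0, 0, 0],
    [0, 0, 0.8, 0, 0, 0, 0],
    [0, 0, 0.8, 0, 0, 0, 0],
    [0, 0, 0.8, 0, 0, 0, 0],
    [0, 0, 0, 0, 0, 0, 0],
    [0, 0, 0, 0, 0, 0, 0.7],
    [0, 0, 0, 0, 0, 0, 0.7]
  ]
}}

```text
time: 56.02
tool_pos: [460.3, -369.0, 50.3]
tcp_rot: [180.0, -0.1, -14.0]
ft_force: [-0.0, 0.2, 0.7]
finger_gap: 59.5
grip_force: 0.0
```

>>> {"name": "apply_moves", "arguments": {
  "deltas": [
    [0, 0, 0, 0, 0, 0, 0.7],
    [0, 0, -0.9, 0, 0, 0, 0.7],
    [0, 0, -0.9, 0, 0, 0, 0.7],
    [0, 0, -0.9, 0, 0, 0, 0.7],
    [-0.8, 0, 0, 0, 0, 0, 1],
    [-0.7, 0, 0, 0, 0, 0, 1],
    [0, 0, 0, 0, 0, 0, 1],
    [0, 0, 0, 0, 0, 0, 1]
  ]
}}

```text
time: 57.02
tool_pos: [416.6, -357.7, 130.3]
tcp_rot: [-180.0, -0.0, -14.0]
ft_force: [0.1, -0.7, 0.7]
finger_gap: 85.4
grip_force: 0.0
```

```bash
python3 - <<'E'
from h import *
s=sense();print(s["tool_pos"],s["tcp_rot"])
c,im=snap("wrist");c2,i2=snap("side")
cv2.imwrite("pics/tub2.png",np.hstack([im[50:350,100:420],cv2.resize(i2[280:384,175:315],(400,300),interpolation=2)])[:,:,::-1])
E
```

```text
[ 416.58315103 -357.74515     130.29323119] [-1.79999947e+02 -1.09297462e-02 -1.39689571e+01]
```

View pics/tub2.png

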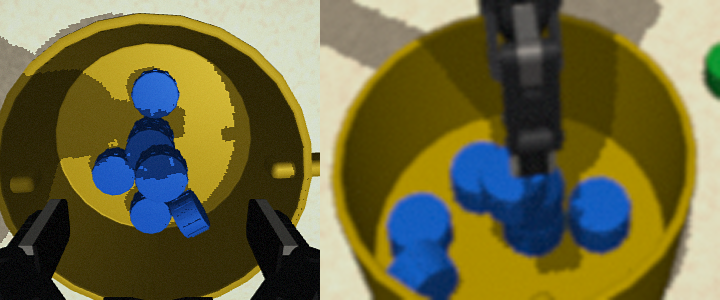

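The moved cap is on the floor on the +x side. I'll probe for a third layer by closing the fingers at z≈60–75. If they grip a cap I'll move it, and if they shut on nothing the pile is low enough.

```bash
python3 - <<'E'
from h import *
c=cam("wrist")
for z in(50,71):
    p=p2w(c,260,222,z);print(z,p.round(1));go([p[0],p[1],72],[180,0,-14])
E
```

```text
50 [ 404.2 -356.    50. ]
shift [-0.42  0.05  1.93] turn [-0.    0.    0.01]
71 [ 413.1 -358.    71. ]
shift [-0.11  0.04  1.93] turn [-0.    0.    0.01]
```

>>> {"name": "apply_moves", "arguments": {
  "deltas": [
    [-0.2, 0.04, 0.7, 0, 0, 0, 1],
    [0, 0, 0.7, 0, 0, 0, 1],
    [0, 0, 0.5, 0, 0, 0, 1],
    [0, 0, 0, 0, 0, 0, 0],
    [0, 0, 0, 0, 0, 0, 0],
    [0, 0, 0, 0, 0, 0, 0],
    [0, 0, 0, 0, 0, 0, 0],
    [0, 0, 0, 0, 0, 0, 0]
  ]
}}

```text
time: 58.12
tool_pos: [410.4, -357.8, 74.0]
tcp_rot: [180.0, -0.1, -14.0]
ft_force: [-0.7, 1.1, 6.2]
finger_gap: 34.1
grip_force: 30.1
```

>>> {"name": "apply_moves", "arguments": {
  "deltas": [
    [0, 0, 0, 0, 0, 0, 0],
    [0, 0, 0, 0, 0, 0, 0]
  ]
}}

```text
time: 58.38
tool_pos: [410.5, -357.8, 74.0]
tcp_rot: [180.0, -0.1, -14.0]
ft_force: [-0.1, -0.6, 5.4]
finger_gap: 34.5
grip_force: 30.1
```

It gripped a third-layer cap (34 mm gap). I'll move it beside the pile.

>>> {"name": "apply_moves", "arguments": {
  "deltas": [
    [0, 0, -0.6, 0, 0, 0, 0],
    [0, 0, -0.6, 0, 0, 0, 0],
    [0.5, 0.55, 0, 0, 0, 0, 0],
    [0.5, 0.55, 0, 0, 0, 0, 0],
    [0, 0, 0.8, 0, 0, 0, 0],
    [0, 0, 0.9, 0, 0, 0, 0],
    [0, 0, 0, 0, 0, 0, 0],
    [0, 0, 0, 0, 0, 0, 0.55]
  ]
}}

```text
time: 59.38
tool_pos: [431.5, -396.9, 59.4]
tcp_rot: [180.0, -0.0, -14.0]
ft_force: [0.1, -0.7, 0.5]
finger_gap: 47.0
grip_force: 0.0
```

>>> {"name": "apply_moves", "arguments": {
  "deltas": [
    [0, 0, 0, 0, 0, 0, 0.55],
    [0, 0, 0, 0, 0, 0, 0.55],
    [0, 0, -0.9, 0, 0, 0, 0.55],
    [0, 0, -0.9, 0, 0, 0, 0.55],
    [0, 0, -0.9, 0, 0, 0, 0.55],
    [0, 0, 0, 0, 0, 0, 1]
  ]
}}

```text
time: 60.12
tool_pos: [432.4, -397.9, 142.2]
tcp_rot: [179.8, -0.2, -14.0]
ft_force: [0.3, -1.0, -0.2]
finger_gap: 63.8
grip_force: 0.0
```

```bash
python3 - <<'E'
from h import *
s=sense();print(s["tool_pos"],s["tcp_rot"],s["finger_gap"])
go([638,-19.5,147],[180,0,-13.8])
E
```

```text
[ 432.44058231 -397.92150171  142.15665928] [179.84009386  -0.22382102 -13.95337925] 63.825523350800964
shift [  3.61 -13.89  -0.19] turn [ 0.03 -0.05 -0.03]
```

>>> {"name": "apply_moves", "arguments": {
  "deltas": [
    [0.258, -0.992, -0.1, 0, 0, 0, 1],
    [0.258, -0.992, 0, 0, 0, 0, 1],
    [0.258, -0.992, 0, 0, 0, 0, 1],
    [0.258, -0.992, 0, 0, 0, 0, 1],
    [0.258, -0.992, 0, 0, 0, 0, 1],
    [0.258, -0.992, 0, 0, 0, 0, 1],
    [0.258, -0.992, 0, 0, 0, 0, 1],
    [0.258, -0.992, 0, 0, 0, 0, 1]
  ]
}}

```text
time: 61.12
tool_pos: [548.3, -179.1, 140.6]
tcp_rot: [-180.0, 0.1, -14.0]
ft_force: [-0.5, 0.2, 0.2]
finger_gap: 85.2
grip_force: 0.0
```

>>> {"name": "apply_moves", "arguments": {
  "deltas": [
    [0.258, -0.992, 0, 0, 0, 0, 1],
    [0.258, -0.992, 0, 0, 0, 0, 1],
    [0.258, -0.992, 0, 0, 0, 0, 1],
    [0.258, -0.992, 0, 0, 0, 0, 1],
    [0.258, -0.992, 0, 0, 0, 0, 1],
    [0.258, -0.992, 0, 0, 0, 0, 1],
    [0, 0, 0, 0, 0, 0, 1],
    [0, 0, 0, 0, 0, 0, 1]
  ]
}}

```text
time: 62.12
tool_pos: [636.0, -18.4, 140.8]
tcp_rot: [180.0, 0.1, -13.9]
ft_force: [-0.8, 0.2, -0.2]
finger_gap: 85.6
grip_force: 0.0
```

```bash
python3 - <<'E'
from h import *
s=sense();print(s["tool_pos"],s["tcp_rot"],s["finger_gap"])
c,im=snap("wrist")
h=cv2.cvtColor(im,cv2.COLOR_RGB2HSV);m=cv2.inRange(h,np.array((0,120,30)),np.array((10,255,255)))
cs=max(cv2.findContours(m,0,2)[0],key=cv2.contourArea)
P=np.array([p2w(c,*q[0],14)[:2] for q in cs],np.float32);print("lid wrist",cv2.minEnclosingCircle(P))
hole=cv2.bitwise_and(cv2.drawContours(np.zeros_like(m),[cs],-1,255,-1),cv2.inRange(h[:,:,2],0,32))
n,l,st,ce=cv2.connectedComponentsWithStats(hole);k=1+st[1:,4].argmax();print("grip px",st[k],ce[k])
a,i1=snap("top");b,i2=snap("side")
A=cv2.resize(i1[205:292,345:440],(400,366),interpolation=2);B=cv2.resize(i2[280:384,175:315],(400,297),interpolation=2)
W=np.zeros((366,800,3),np.uint8);W[:,:400]=A;W[:297,400:]=B
cv2.imwrite("pics/tub3.png",W[:,:,::-1])
E
```

```text
[635.96939609 -18.4149103  140.785714  ] [ 1.79993723e+02  1.41060398e-01 -1.39383662e+01] 85.60017996241976
lid wrist ((637.6419677734375, -18.40412139892578), 103.07321166992188)
grip px [ 249  146   19   91 1524] [257.41863517 191.25984252]
```

View pics/tub3.png

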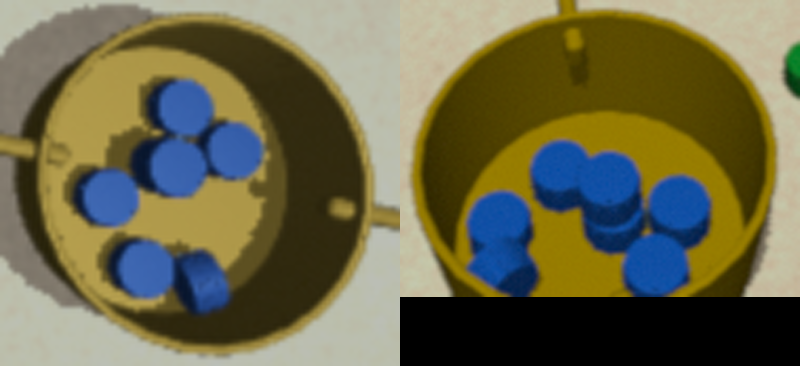

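All seven caps are in the tub and no more than two high. Next is the lid: its centre is (637.6,-18.4) and the grip is upright at column 257.

>>> {"name": "apply_moves", "arguments": {
  "deltas": [
    [0.05, 0, 0.9, 0, 0, 0, 1],
    [0, 0, 0.9, 0, 0, 0, 1],
    [0, 0, 0.9, 0, 0, 0, 1],
    [0, 0, 0.6, 0, 0, 0, 1],
    [0, 0, 0.3, 0, 0, 0, 1],
    [0, 0, 0, 0, 0, 0, 1]
  ],
  "grip_force": 100
}}

```text
time: 63.02
tool_pos: [637.8, -18.6, 33.6]
tcp_rot: [-180.0, 0.1, -14.0]
ft_force: [0.1, 0.1, -0.5]
finger_gap: 85.5
grip_force: 0.0
```

>>> {"name": "apply_moves", "arguments": {
  "deltas": [
    [0, 0, 0, 0, 0, 0, 0],
    [0, 0, 0, 0, 0, 0, 0],
    [0, 0, 0, 0, 0, 0, 0],
    [0, 0, 0, 0, 0, 0, 0],
    [0, 0, 0, 0, 0, 0, 0],
    [0, 0, 0, 0, 0, 0, 0],
    [0, 0, 0, 0, 0, 0, 0]
  ]
}}

```text
time: 63.9
tool_pos: [638.5, -18.4, 34.4]
tcp_rot: [-180.0, 0.0, -14.0]
ft_force: [-0.6, 0.4, 5.5]
finger_gap: 11.9
grip_force: 98.6
```

>>> {"name": "apply_moves", "arguments": {
  "deltas": [
    [0, 0, -0.2, 0, 0, 0, 0],
    [0, 0, -0.5, 0, 0, 0, 0],
    [0, 0, -0.9, 0, 0, 0, 0],
    [0, 0, -0.9, 0, 0, 0, 0],
    [0, 0, -0.9, 0, 0, 0, 0],
    [0, 0, -0.9, 0, 0, 0, 0],
    [0, 0, 0, 0, 0, 0, 0],
    [0, 0, 0, 0, 0, 0, 0]
  ]
}}

```text
time: 64.9
tool_pos: [637.6, -18.5, 161.9]
tcp_rot: [-180.0, 0.1, -14.0]
ft_force: [-0.6, -0.6, -2.4]
finger_gap: 12.1
grip_force: 97.6
```

```bash
python3 - <<'E'
from h import *
s=sense();print(s["tool_pos"],s["tcp_rot"],s["finger_gap"])
# tub centre refined: rim outline in top view from yellow mask, lugs removed
c,im=snap("top");h=cv2.cvtColor(im,cv2.COLOR_RGB2HSV);m=cv2.inRange(h,np.array((18,110,20)),np.array((36,255,255)));m[:,:330]=0;m[:190]=0;m[310:]=0
m=cv2.morphologyEx(m,cv2.MORPH_CLOSE,np.ones((5,5)))
cs=max(cv2.findContours(m,0,2)[0],key=cv2.contourArea);f=cv2.drawContours(np.zeros_like(m),[cs],-1,255,-1);f=cv2.morphologyEx(f,cv2.MORPH_OPEN,cv2.getStructuringElement(2,(21,21)))
Q=np.array([p2w(c,*q[0],85)[:2] for q in max(cv2.findContours(f,0,1)[0],key=cv2.contourArea)],np.float32);print(cv2.minEnclosingCircle(Q),cv2.fitEllipse(Q))
E
```

```text
[637.57826171 -18.48057217 161.85594627] [-1.79982356e+02  1.21089363e-01 -1.39556200e+01] 12.053031651125853
((411.55596923828125, -346.7719421386719), 105.83970642089844) ((412.44427490234375, -348.4985656738281), (192.26531982421875, 207.5289764404297), 176.1717071533203)
```

The lid is held. Before placing it I'll refine the tub centre from the far rim and from the earlier wrist view.

```bash
python3 - <<'E'
from h import *
from scipy.optimize import least_squares
import h
def mask(im):
    x=cv2.cvtColor(im,cv2.COLOR_RGB2HSV);m=cv2.inRange(x,np.array((18,110,20)),np.array((36,255,255)))
    m=cv2.morphologyEx(m,cv2.MORPH_CLOSE,np.ones((5,5)))
    cs=max(cv2.findContours(m,0,2)[0],key=cv2.contourArea);f=cv2.drawContours(np.zeros_like(m),[cs],-1,255,-1);return f
def fit(P,lab):
    r=least_squares(lambda q:np.hypot(P[:,0]-q[0],P[:,1]-q[1])-100,[410,-354],loss="soft_l1",f_scale=1.5);print(lab,r.x.round(1),len(P),np.abs(r.fun).mean().round(2))
c,im=snap("top");im[:, :330]=0;im[:190]=0;im[310:]=0
f=cv2.morphologyEx(mask(im),cv2.MORPH_OPEN,cv2.getStructuringElement(2,(21,21)))
P=np.array([p2w(c,*q[0],85)[:2] for q in max(cv2.findContours(f,0,1)[0],key=cv2.contourArea)])
fit(P[P[:,1]<-360],"top")
i=camera_info("wrist");T=np.array(i["tool_from_camera"]);Rt=R.from_euler("xyz",[-179.953,.045,-13.97],degrees=True).as_matrix();t=np.array([413.813,-356.555,147.802])
c=(192/np.tan(np.radians(i["vertical_fov"]/2)),i["cx"],i["cy"],Rt@T[:3,3]+t,Rt@T[:3,:3])
im=cv2.imread("pics/tubw.png")[:,:,::-1].copy()
f=cv2.morphologyEx(mask(im),cv2.MORPH_OPEN,cv2.getStructuringElement(2,(45,45)))
px=np.array([q[0] for q in max(cv2.findContours(f,0,1)[0],key=cv2.contourArea)])
P=np.array([p2w(c,*q,85)[:2] for q in px]);k=(px[:,1]<185)|((px[:,1]>215)&(px[:,1]<245));k&=(px[:,1]<240)
fit(P[k],"wrist");fit(P[px[:,1]<180],"wrist top")
E
```

```text
top [ 412. -350.] 105 1.28
wrist [ 409.9 -351.4] 425 0.59
wrist top [ 409.9 -351.5] 367 0.43
```

>>> {"name": "apply_moves", "arguments": {
  "deltas": [
    [-0.12, 0.32, 0, 0, 0, 0, 0],
    [-0.24, 0.65, 0, 0, 0, 0, 0],
    [-0.358, 0.968, 0, 0, 0, 0, 0],
    [-0.358, 0.968, 0, 0, 0, 0, 0],
    [-0.358, 0.968, 0, 0, 0, 0, 0],
    [-0.358, 0.968, 0, 0, 0, 0, 0],
    [-0.358, 0.968, 0, 0, 0, 0, 0],
    [-0.358, 0.968, 0, 0, 0, 0, 0]
  ]
}}

```text
time: 66.0
tool_pos: [514.3, -199.4, 162.6]
tcp_rot: [-180.0, 0.1, -14.0]
ft_force: [-0.9, -0.9, -1.7]
finger_gap: 11.9
grip_force: 97.6
```

>>> {"name": "apply_moves", "arguments": {
  "deltas": [
    [-0.358, 0.968, 0, 0, 0, 0, 0],
    [-0.358, 0.968, 0, 0, 0, 0, 0],
    [-0.358, 0.968, 0, 0, 0, 0, 0],
    [-0.358, 0.968, 0, 0, 0, 0, 0],
    [-0.358, 0.968, 0, 0, 0, 0, 0],
    [-0.24, 0.65, 0, 0, 0, 0, 0],
    [-0.12, 0.32, 0, 0, 0, 0, 0],
    [0, 0, 0, 0, 0, 0, 0]
  ]
}}

```text
time: 67.0
tool_pos: [410.6, -351.8, 162.7]
tcp_rot: [-180.0, 0.1, -14.0]
ft_force: [0.1, 0.6, -2.2]
finger_gap: 12.1
grip_force: 97.7
```

>>> {"name": "apply_moves", "arguments": {
  "deltas": [
    [0, 0, 0, 0, 0, 0, 0],
    [0, 0, 0, 0, 0, 0, 0],
    [0, 0, 0, 0, 0, 0, 0]
  ]
}}

```text
time: 67.38
tool_pos: [411.8, -350.9, 162.8]
tcp_rot: [-180.0, 0.1, -13.9]
ft_force: [-0.6, 0.5, -2.1]
finger_gap: 12.2
grip_force: 97.7
```

```bash
python3 - <<'E'
from h import *
s=sense();print(s["tool_pos"],s["tcp_rot"],s["finger_gap"])
go([411,-351.2,125],[180,0,-14])
c,im=snap("top")
m=cv2.inRange(cv2.cvtColor(im,cv2.COLOR_RGB2HSV),np.array(RED[0]),np.array(RED[1]));print((m>0).sum())
E
```

```text
[ 411.79687118 -350.86700151  162.77558877] [-1.79968895e+02  5.40466201e-02 -1.39026205e+01] 12.168544014340204
shift [-0.02  0.02  1.26] turn [-0.01  0.01  0.02]
4323
```

>>> {"name": "apply_moves", "arguments": {
  "deltas": [
    [-0.02, 0.02, 0.6, 0, 0, 0, 0],
    [0, 0, 0.6, 0, 0, 0, 0],
    [0, 0, 0.15, 0, 0, 0, 0],
    [0, 0, 0.1, 0, 0, 0, 0],
    [0, 0, 0.1, 0, 0, 0, 0],
    [0, 0, 0, 0, 0, 0, 0]
  ]
}}

```text
time: 68.18
tool_pos: [410.8, -351.8, 116.4]
tcp_rot: [-180.0, 0.0, -14.0]
ft_force: [0.4, 0.3, -2.1]
finger_gap: 12.0
grip_force: 97.8
```

>>> {"name": "apply_moves", "arguments": {
  "deltas": [
    [0, 0, 0.08, 0, 0, 0, 0],
    [0, 0, 0.06, 0, 0, 0, 0],
    [0, 0, 0, 0, 0, 0, 0]
  ]
}}

```text
time: 68.55
tool_pos: [410.7, -351.8, 112.1]
tcp_rot: [-180.0, 0.1, -14.0]
ft_force: [0.9, 0.1, -2.8]
finger_gap: 12.5
grip_force: 97.8
```

Passed into the mouth with no contact, so I'll press down gradually.

>>> {"name": "apply_moves", "arguments": {
  "deltas": [
    [0, 0, 0.05, 0, 0, 0, 0],
    [0, 0, 0.05, 0, 0, 0, 0],
    [0, 0, 0, 0, 0, 0, 0]
  ]
}}

```text
time: 68.92
tool_pos: [410.9, -351.9, 112.0]
tcp_rot: [180.0, 0.0, -13.9]
ft_force: [-9.1, 9.6, 21.0]
finger_gap: 12.4
grip_force: 101.3
```

>>> {"name": "apply_moves", "arguments": {
  "deltas": [
    [0, 0, 0.05, 0, 0, 0, 0],
    [0, 0, 0.05, 0, 0, 0, 0],
    [0, 0, 0, 0, 0, 0, 0]
  ]
}}

```text
time: 69.3
tool_pos: [411.1, -352.2, 111.9]
tcp_rot: [180.0, -0.0, -13.9]
ft_force: [-18.5, 18.1, 44.5]
finger_gap: 12.1
grip_force: 104.7
```

>>> {"name": "apply_moves", "arguments": {
  "deltas": [
    [0, 0, 0.05, 0, 0, 0, 0],
    [0, 0, 0, 0, 0, 0, 0],
    [0, 0, 0, 0, 0, 0, 0]
  ]
}}

```text
time: 69.68
tool_pos: [411.2, -352.2, 111.9]
tcp_rot: [180.0, -0.0, -13.9]
ft_force: [-23.9, 23.3, 57.2]
finger_gap: 12.5
grip_force: 106.7
```

>>> {"name": "apply_moves", "arguments": {
  "deltas": [
    [0, 0, -0.06, 0, 0, 0, 0],
    [0, 0, -0.06, 0, 0, 0, 0],
    [0, 0, -0.04, 0, 0, 0, 0],
    [0, 0, 0, 0, 0, 0, 0]
  ]
}}

```text
time: 70.18
tool_pos: [411.3, -352.3, 112.0]
tcp_rot: [180.0, -0.0, -13.9]
ft_force: [-5.8, 5.9, 15.7]
finger_gap: 12.5
grip_force: 100.4
```

Fully bottomed. I'll release and retreat.

>>> {"name": "apply_moves", "arguments": {
  "deltas": [
    [0, 0, 0, 0, 0, 0, 1],
    [0, 0, 0, 0, 0, 0, 1],
    [0, 0, 0, 0, 0, 0, 1],
    [0, 0, 0, 0, 0, 0, 1],
    [0, 0, 0, 0, 0, 0, 1],
    [0, 0, -0.5, 0, 0, 0, 1],
    [0, 0, -0.9, 0, 0, 0, 1],
    [0, 0, -0.9, 0, 0, 0, 1]
  ]
}}

```text
time: 71.18
tool_pos: [410.8, -351.9, 180.2]
tcp_rot: [-180.0, 0.0, -14.0]
ft_force: [-0.1, -0.1, 0.5]
finger_gap: 85.1
grip_force: 0.0
```

>>> {"name": "apply_moves", "arguments": {
  "deltas": [
    [0, 0, -0.9, 0, 0, 0, 1],
    [0.5, -0.9, 0, 0, 0, 0, 1],
    [0.5, -0.9, 0, 0, 0, 0, 1],
    [0.5, -0.9, 0, 0, 0, 0, 1],
    [0.5, -0.9, 0, 0, 0, 0, 1],
    [0.5, -0.9, 0, 0, 0, 0, 1],
    [0.5, -0.9, 0, 0, 0, 0, 1],
    [0, 0, 0, 0, 0, 0, 1]
  ]
}}

```text
time: 72.18
tool_pos: [538.5, -214.8, 206.5]
tcp_rot: [-180.0, -0.0, -13.8]
ft_force: [0.3, -0.7, -0.3]
finger_gap: 85.8
grip_force: 0.0
```

```bash
python3 - <<'E'
from h import *
c,im=look()
s=sense();print(s["tool_pos"],s["finger_gap"])
def circ(n):
    c,im=snap(n);m=cv2.inRange(cv2.cvtColor(im,cv2.COLOR_RGB2HSV),np.array((0,120,25)),np.array((10,255,255)))
    cs=max(cv2.findContours(m,0,1)[0],key=cv2.contourArea)
    for z in(85,91,97):
        P=np.array([p2w(c,*q[0],z)[:2] for q in cs],np.float32);print(n,z,np.round(cv2.minEnclosingCircle(P)[0],1),round(cv2.minEnclosingCircle(P)[1],1),np.round(cv2.fitEllipse(P)[:2],1).tolist())
circ("top");circ("side")
a=cv2.resize(im[195:300,330:450],(400,350));c,i2=snap("side");b=cv2.resize(i2[260:384,160:325],(400,300))
W=np.zeros((350,800,3),np.uint8);W[:,:400]=a;W[:300,400:]=b;cv2.imwrite("pics/end.png",W[:,:,::-1])
E
```

```text
lid [394.8 248.7] [ 408.  -385.7]
[ 537.72062288 -215.7562104   206.34242041] 85.38188822676068
top 85 [ 410.3 -355.2] 103.1 [[409.9, -357.5], [136.9, 222.5]]
top 91 [ 410.4 -352.7] 102.4 [[410.0, -355.0], [136.0, 221.0]]
top 97 [ 410.6 -350.2] 101.7 [[410.2, -352.5], [135.1, 219.5]]
side 85 [ 411.4 -348.7] 104.6 [[412.5, -345.8], [198.4, 208.5]]
side 91 [ 410.1 -353.2] 103.3 [[411.2, -350.3], [196.0, 206.0]]
side 97 [ 408.8 -357.6] 102.0 [[409.9, -354.8], [193.6, 203.5]]
```

Top and side views agree on the lid disc at z=91 mm, which is its home height (77+14), centred at (410,-353). No loose blue caps remain on the bench.

```bash
python3 -c "from bench import hand_in; print(hand_in())"
```

```text
the job is handed in; nothing more can be done
None
```

The job is handed in at about 72 s: all seven blue caps are in the tub, the empty tray is back on its mat, the jar was kept clear of, and the lid is pressed home; camera measurements put its top at z=91 mm, as it should be.

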